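# Check that the travel soap is dry

### The arm

A 6-joint arm with a two-finger parallel gripper is mounted at the origin on the work surface. World frame = base frame: x ahead of the robot, y to its left, z up, the work surface at z = 0. Lengths are in m, angles in rad, forces in N, time in s.
With the tool pointing down it reaches from about 0.4 to 0.825 m from the base axis. Payload 7 kg.
Tool frame: the origin (TCP) lies between the finger pads; the fingertips stand 14 mm ahead of it and the grasp point (between the pads) lies 5 mm behind it (tips_ahead is the distance from the TCP to the fingertips, in m); z points along the fingers, y is the direction in which the jaws open and shut (so a half turn about z gives the same grasp; the last joint's range is limited). The gripper opens to 85 mm and grips with 20 to 120 N. Pads are 22 mm wide; open, the fingers measure 114 mm over their backs; the gripper's body (76 mm by 85 mm) begins 54 mm behind the grasp point. The pads swing forward as they close: fully open they stand 13 mm farther back than shut.
Start: joints at [1.59, 0.359, 0.012, 0, -1.224, -0.288], TCP at [0.179, 0.651, 0.245] pointing down, gripper open.
Joint ranges: [-3.07, 3.07], [-1.43, 2.12], [-1.02, 1.25], [-3.03, 1.67], [-3.05, -0], [-3.03, 3.03]. Speed limits (rad/s): [2.39, 2.39, 3.01, 3.14, 3.14, 3.14].

### API

Orientations are given as a rotation vector (axis times angle).
In Python, from station import observe, read_camera, camera_model, close_job, recognise, masks_of, landmark_of, tips_ahead gives the robot as it stands. The module is installed in compiled form; this text tells all that it offers.
- The arm moves only by the shell command python3 -m crank 'ROWS' [FORCE]. ROWS is JSON, a list of rows, each a list of 3 entries, a list of its own where there are three numbers: the opening, from -1 (shut) to 1 (fully open), then the shift along the world's x, y, z in mm, then the turn about the world's z in degrees. A call has 1 to 10 rows; each row shifts and turns the pose as measured when the row begins; what a row does not reach is not made up. A row lasts 1/10 s, in which the tool goes at most 50 mm and 8.59 degrees, less where a joint would pass 70% of its speed; a pose out of reach is approached as far as the arm can. A call is refused whole if a number of a shift passes 50 or a number of a turn 8.59, either way. A call with a gripper value outside its range is refused whole. The fingers move at their own pace and stop on an object; FORCE is the grip in N (left out, the last holds). Time passes only in rows, so rows that do not move let the fingers close. It gives the time, the measured TCP pose, the force and the opening at its end, in the units of the state.
- observe(): the state, without advancing time (a new reading comes with each control period).
- read_camera(name): name is "side" or "top" or "wrist"; returns the picture (384x512x3 uint8, red, green, blue); there is no depth.
- camera_model(name): a dict with "fx", "fy", "cx", "cy" (pixels), "world_from_camera" (4x4, takes a point from camera to world coordinates); the wrist camera has in their place "hand_eye" (4x4, takes a point from camera to tool coordinates, whose origin is the TCP and whose axes are the flange's). Camera axes: x right, y up, looking along -z (the intrinsics and any distortion apply to the point x, -y, -z); pixel columns grow to the right and rows downward; lengths in m; the calibration is good to about 2 mm. A picture is of the moment at which its call begins: read the wrist's pose just before it. camera_model takes no time and is no camera call.
- close_job(): hands the job in, once; it reports no verdict.
Trained networks look in the newest picture that a camera, given by its name, has taken for a name from the list of things; names that differ only in an ending like _2 or _b are one class to them, and where a whole thing is asked for, a point or a joint stands for the part that bears it (a point fixed in the world has none). Each returns a list of dicts, best first, with "conf" (0 to 1); they miss things now and then, are a little off and sometimes report something else, mostly with a low value. They report only what shows in the picture. A call takes as long as a camera call. They do not tell look-alikes from the thing itself.
- recognise(camera, label): "pixel" ([row, column] in pixels, amid what is visible of it).
- masks_of(camera, label): "pixels" (384x512 bool, what is visible of it) and "pixel" ([row, column] in pixels, amid what is visible of it).
- landmark_of(camera, label): "pixel" ([row, column] in pixels: a listed point, or the origin of a listed thing).
The state is a dict: "t": time; "q": joint angles; "joint_velocities": joint speeds; "tau": joint torques, N m; "ee_pos": TCP position; "eef_rot": TCP orientation; "contact_force": force on the tool from outside, world axes, zero at the start; "wrist_torque": the same for the moment, N m; "width": opening from 0.0 (shut) to 1.0 (fully open).
Only numpy, scipy, OpenCV 4.12 (cv2) and the standard library are available. Lean on these libraries where they do the work, as an engineer would, in place of code of your own. Each camera call takes 0.05 s, during which the arm holds its last target.

### The job

Before the soap is packed, check that it is dry: take the moisture tester out of the toothbrush stand, slip its thin toe under the thumb tab of the soap box and lever the lid open to about upright or beyond, using the tester and not the gripper's fingers. Then centre the tester's foot flat on the round blue mark on the soap, tester upright and toe in line with the blue stripe, and press lightly, about 4 N and never more than 15 N. Finish while holding it there, pressing steadily and without letting go, and leave the other things on the tray where they are.

Things in the scene. Friction and masses are not known exactly. Their poses are not given: they have to be found in the camera images.
- tester: Loose moisture tester, 150 mm tall, 60 g, upright in the stand's middle pocket, toe within 30 degrees of +x. Origin: underside of the foot, on the handle's axis; z up the handle, x the way the toe points. Dark handle with pale band and top cap, 18 mm (x) by 24 mm (y), z = 45 to 150 mm, top 92 mm clear of the stand. Grasp it across its broad faces (18 mm, along x), near the top.
- sole (a point): Centre of the flat underside of the tester's foot (x = 1 mm, z = 0 in the tester's frame, same axes). The foot is a steel plate 3 mm thick (z = 0 to 3), 14 mm wide, x = -9 to 11 mm.
- toe (a point): Top edge of the toe's end (x = 11 mm, z = 3 mm in the tester's frame). The toe sticks out 17 mm in front of the flat steel shank (x = -9 to -6 mm, 14 mm wide) that joins foot and handle.
- stand: Pale ceramic toothbrush stand, fixed, 70 mm (x) by 96 mm (y) by 70 mm high; origin at the centre of its underside on the tray (20 mm above the table). The middle pocket is 30 by 34 mm, its floor 12 mm above the origin; lift the tester straight up at least 65 mm to clear it.
- case: Mint plastic travel soap box, fixed on the tray (top of the tray 20 mm above the table), 80 mm (x) by 116 mm (y), walls 3 mm, rim 36 mm above its origin, which is the centre of its underside; with its closed lid it is 54 mm high. -x is the front, with the thumb tab; the hinge runs along y at the back.
- lid (a joint): Hinge of the soap box's lid, rad: 0 closed, about 1.57 upright, stop at 1.95. A stiff hinge: the lid stays where it is left; opening takes under 1 N at the tab. The lid is a hollow shell, 18 mm high, 80 mm from hinge to front.
- tab (a point): Middle of the lower outer edge of the cream thumb tab on the lid's front. The tab is 3 mm thick and 44 mm wide, and sticks out 13 mm from the box's front wall at rim height; below it is free space. It lies 93 mm from the hinge line and moves with the lid.
- case_hinge (a point): Middle of the lid's hinge line, x = 40 mm, z = 36 mm in the soap box's frame; the lid turns about the y axis here.
- soap: Cream bar of soap in the box, 54 mm (x) by 88 mm (y) by 20 mm; origin at the centre of its underside, axes as the box's. Its top is 40 mm above the box's origin (4 mm above the rim) and it rests on a springy draining pad: starts to sink at about 0.5 N and then sinks 1 mm per 0.7 N, up to 14 mm.
- mark (a point): Centre of the round blue mark, 26 mm across, on the top of the soap (x = -6 mm, y = 12 mm in the soap's frame). A thin blue stripe, 46 mm long, runs through it along the box's x axis (front to hinge). Hidden while the lid is shut.
- jar: Round glass jar of hair ties with screw lid, loose bystander, 72 mm across, 84 mm high; origin under its centre.
- lotion: Loose lotion bottle, 54 mm across, 150 mm high, bystander; origin under its centre.
- tumbler: Loose blue ceramic tumbler with a toothbrush, 70 mm across, brush top at 170 mm, bystander; origin under its centre.
- stick: Loose deodorant stick, 32 by 56 by 100 mm, bystander; origin under its centre.
- tweezer: Chrome tweezer lying flat on the tray's far side, 96 mm long, 16 mm wide, 8 mm high, bystander; origin under its centre.
Things that resemble listed ones, but are neither listed nor needed, are in the scene too. There is more than one size of the tester; the job needs the middle-sized.

How it is judged:
By the outcome, as a careful person would: the job done as asked, in the order asked, and still so for the second after the job is handed in, while the arm keeps its last pose, push and grip.
It also fails if it takes over 58 s, if anything falls off the work surface, if the arm or the gripper's body presses on something with over 40 N, if the wrist force passes 120 N, or if a joint passes its speed limit or range.

## Working session

There is one attempt and no reset: what is moved stays moved. The work goes in short steps, Python scripts to look and compute and a shell command to move; the robot and the scene stay as the last step left them, time stands still between calls to the robot, and variables do not carry over. Pictures are saved under pics/ and viewed, and the job is handed in when it is done.

```bash
mkdir -p pics; ls; python3 - <<'E'
from station import *
import cv2,numpy as np
s=observe();print(s)
for c in ["side","top","wrist"]:
    im=read_camera(c);cv2.imwrite(f"pics/{c}0.png",im[:,:,::-1])
    m=camera_model(c);print(c,{k:(np.round(v,4).tolist() if not isinstance(v,str) else v) for k,v in m.items()})
print(tips_ahead if not callable(tips_ahead) else tips_ahead())
E
```

```text
pics
{'t': 0.0, 'q': array([ 1.59011270e+00,  3.59386061e-01,  1.10522072e-02, -3.81285537e-04,
       -1.22410121e+00, -2.88065049e-01]), 'joint_velocities': array([-4.58472777e-04, -8.75596557e-05,  4.42369376e-04,  3.95827230e-05,
       -3.01826944e-04, -9.84984367e-04]), 'tau': array([ 1.69117677e-03, -5.83314121e+01,  2.93406808e+01,  6.93643749e+00,
       -6.05896086e-03, -9.77875573e-06]), 'ee_pos': array([0.17914376, 0.65030768, 0.24435569]), 'eef_rot': array([ 3.11158575e+00, -4.20857881e-01, -1.62333518e-04]), 'contact_force': array([0.50639891, 0.94703887, 0.13655393]), 'wrist_torque': array([-0.00623287,  0.0030737 , -0.00322537]), 'width': 0.9978298722185083}
side {'fx': 498.2605, 'fy': 498.2605, 'cx': 255.3585, 'cy': 192.9063, 'world_from_camera': [[-0.9937, 0.05, -0.1001, 0.4429], [-0.1111, -0.5491, 0.8284, 1.0644], [-0.0135, 0.8343, 0.5512, 0.7513], [0.0, 0.0, 0.0, 1.0]]}
top {'fx': 390.5048, 'fy': 390.5048, 'cx': 260.2722, 'cy': 196.3957, 'world_from_camera': [[-0.0129, 0.9979, -0.0638, 0.4998], [-0.9998, -0.0136, -0.0112, -0.0125], [-0.0121, 0.0636, 0.9979, 0.9934], [0.0, 0.0, 0.0, 1.0]]}
wrist {'fx': 265.3835, 'fy': 265.3835, 'cx': 249.8514, 'cy': 190.252, 'hand_eye': [[0.0004, 0.9565, 0.2918, 0.0742], [1.0, -0.0006, 0.0005, 0.0004], [0.0007, 0.2918, -0.9565, -0.1286], [0.0, 0.0, 0.0, 1.0]]}
0.014
```

View pics/side0.png

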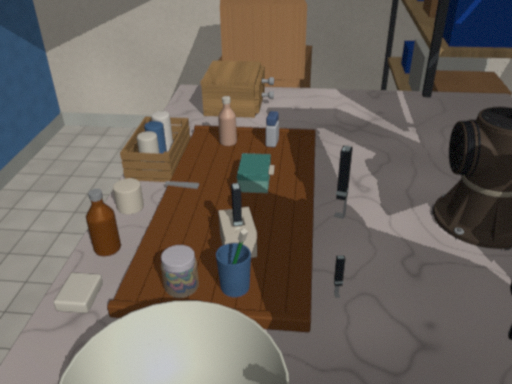

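View pics/top0.png

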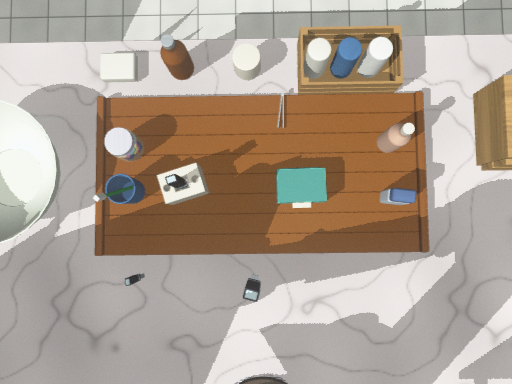

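```bash
cat > h.py <<'E'
from station import *
import cv2,numpy as np
from scipy.spatial.transform import Rotation as R
def pose(s=None):
    s=s or observe();T=np.eye(4);T[:3,:3]=R.from_rotvec(s["eef_rot"]).as_matrix();T[:3,3]=s["ee_pos"];return T
def cam(c,T=None):
    m=camera_model(c)
    W=m["world_from_camera"] if c!="wrist" else T@m["hand_eye"]
    return m,np.array(W)
def ray(c,px,T=None):
    m,W=cam(c,T);r,cc=px
    d=np.array([(cc-m["cx"])/m["fx"],-(r-m["cy"])/m["fy"],-1.])
    d=W[:3,:3]@d;return W[:3,3],d/np.linalg.norm(d)
def onz(c,px,z,T=None):
    o,d=ray(c,px,T);return o+d*(z-o[2])/d[2]
def tri(*rs):
    A=np.zeros((3,3));b=np.zeros(3)
    for o,d in rs:
        P=np.eye(3)-np.outer(d,d);A+=P;b+=P@o
    x=np.linalg.solve(A,b);return x,[float(np.linalg.norm((np.eye(3)-np.outer(d,d))@(x-o))) for o,d in rs]
def proj(c,X,T=None):
    m,W=cam(c,T);p=np.linalg.inv(W)@np.append(X,1)
    return np.array([m["cy"]+m["fy"]*(-p[1])/(-p[2]),m["cx"]+m["fx"]*p[0]/(-p[2])])
def yawof(s=None):
    T=pose(s);y=T[:3,1];return np.degrees(np.arctan2(y[1],y[0]))
def snap(c,name,crop=None,scale=1):
    s=observe();im=read_camera(c);o=im
    if crop: r0,r1,c0,c1=crop;o=im[r0:r1,c0:c1]
    o=cv2.resize(o,None,fx=scale,fy=scale,interpolation=cv2.INTER_CUBIC)
    cv2.imwrite(f"pics/{name}.png",o[:,:,::-1]);return s,im
E
python3 - <<'E'
from h import *
for c in["side","top"]:
    read_camera(c)
    for l in ["tester","stand","case","tab","case_hinge","jar","tumbler"]:
        for d in landmark_of(c,l)[:4]: print(c,l,np.round(d["pixel"],1),round(d["conf"],2))
    for d in recognise(c,"tester"): print(c,"rec tester",np.round(d["pixel"],1),round(d["conf"],2))
a=read_camera("side")[170:300,180:360];b=read_camera("top")[150:300,100:300]
a=cv2.resize(a,None,fx=3,fy=3,interpolation=cv2.INTER_CUBIC)[:, :, ::-1];b=cv2.resize(b,None,fx=3.9,fy=3.9,interpolation=cv2.INTER_CUBIC)[:,:,::-1]
cv2.imwrite("pics/sidec.png",a);cv2.imwrite("pics/topc.png",b)
E
```

```text
side tester [214.9 340.4] 0.82
side tester [293.5 334.1] 0.52
side stand [243.8 236.7] 0.78
side case [178.1 253.3] 0.96
side tab [171.2 273.3] 0.65
side case_hinge [168.1 242. ] 0.6
side case_hinge [177.4 253. ] 0.2
side tumbler [283.7 233.7] 0.96
side tumbler [143.6 228.7] 0.46
side rec tester [171.4 344.3] 0.83
side rec tester [274.2 335.4] 0.82
side rec tester [204.2 235.9] 0.77
top tester [189.1 186.3] 0.58
top tester [280.  254.7] 0.57
top tester [274.5 139.6] 0.51
top tester [186.2 187.3] 0.27
top stand [185.9 189.8] 0.82
top case [182.1 297.4] 0.7
top tab [207.  302.9] 0.84
top tab [182.6 186. ] 0.69
top tab [136.9 387.8] 0.6
top tab [184.2 185.6] 0.22
top case_hinge [167.1 299.3] 0.75
top jar [147.6 130.2] 0.55
top tumbler [194.  133.2] 0.75
top rec tester [289.2 250.9] 0.85
top rec tester [280.  130.6] 0.63
top rec tester [182.7 177.2] 0.59
```

View pics/sidec.png

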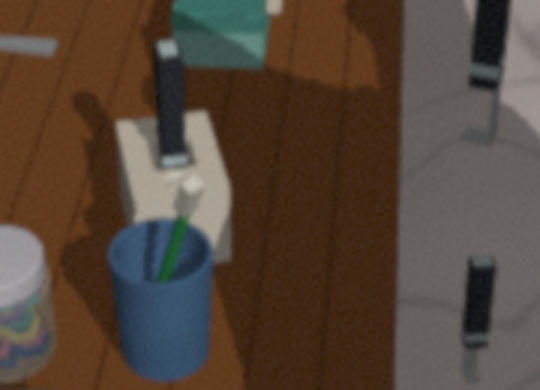

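View pics/topc.png

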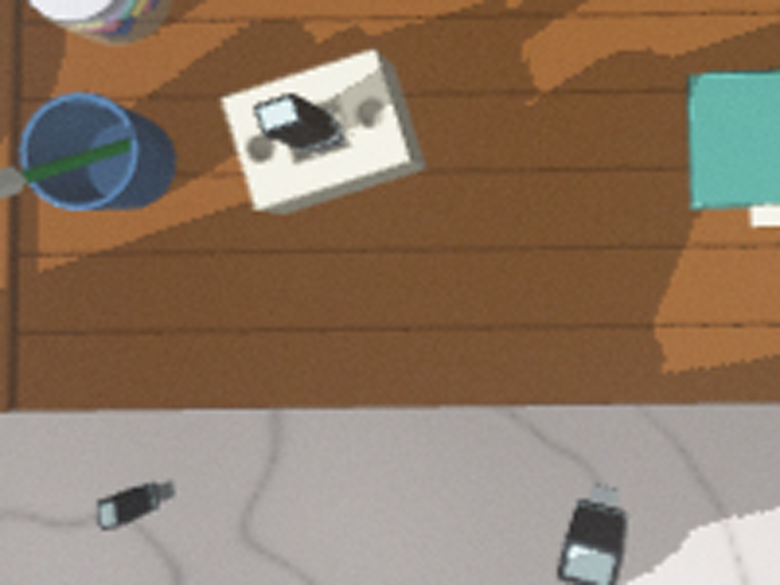

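```bash
python3 - <<'E'
from h import *
print("cap",tri(ray("top",(178.5,171.3)),ray("side",(186,235.7))), onz("top",(178.5,171.3),.182), onz("side",(186,235.7),.182))
for c in["top","side"]:
    im=read_camera(c)
    for l in ["case","stand"]:
        m=masks_of(c,l)
        if not m: print(c,l,"none");continue
        k=m[0]["pixels"].astype(np.uint8);cs,_=cv2.findContours(k,0,2);ct=max(cs,key=cv2.contourArea)
        ap=cv2.approxPolyDP(ct,3,True)[:,0,:];print(c,l,m[0]["conf"],ap.tolist())
print("tab",onz("top",(207,302.9),.056))
print("tab tri",tri(ray("top",(207,302.9)),ray("side",(171.2,273.3))))
print("hinge tri",tri(ray("top",(167.1,299.3)),ray("side",(168.1,242))))
print(yawof(),observe()["q"])
im=read_camera("top")[140:230,250:350];cv2.imwrite("pics/case0.png",cv2.resize(im,None,fx=6,fy=6,interpolation=cv2.INTER_CUBIC)[:,:,::-1])
E
```

```text
cap (array([0.59165367, 0.18296721, 0.17992739]), [0.00031973081102808573, 0.0003197308110281287]) [0.59173939 0.18250524 0.182     ] [0.59078855 0.18620336 0.182     ]
top case 0.8 [[276, 170], [278, 204], [309, 208], [313, 202], [326, 200], [325, 168]]
top stand 0.97 [[197, 163], [158, 175], [166, 203], [175, 204], [208, 192]]
side case 0.61 [[243, 154], [237, 175], [241, 189], [266, 191], [272, 172], [269, 155]]
side stand 0.94 [[220, 210], [222, 242], [237, 241], [244, 227], [248, 230], [244, 243], [255, 256], [256, 232], [249, 209], [242, 209], [243, 223], [239, 226], [233, 224], [230, 209]]
tab [ 0.53281931 -0.10380504  0.056     ]
tab tri (array([ 0.53341613, -0.10458784,  0.04778707]), [0.0003076020611380428, 0.00030760206113804366])
hinge tri (array([ 0.62397226, -0.09715894,  0.05799799]), [0.004990229526062025, 0.0049902295260619576])
-105.3983794197158 [ 1.59011833e+00  3.58588759e-01  1.19048349e-02  9.99288409e-06
 -1.22408107e+00 -2.88077815e-01]
```

View pics/case0.png

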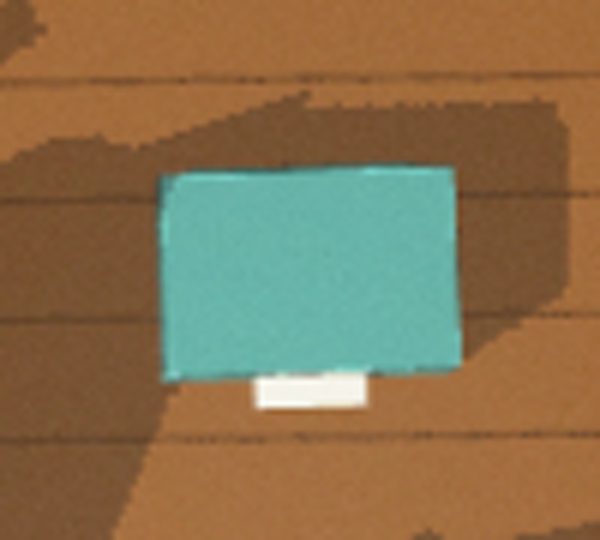

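Candidates for the tester (top image): large one on the table at (288,252), small one at (280,133), and the one in the stand at (181,173). The last is in the stand's middle pocket and middle-sized, confirmed in the close crop. Its toe points about +17° from +x. The case is at (185,302), with its tab toward −x.

```bash
python3 -m crank '[[1,[10,-10,40],0],[1,[30,-34,8],-5],[1,[30,-34,8],-5],[1,[30,-34,5],-5],[1,[30,-34,0],-5],[1,[30,-34,0],-5],[1,[30,-34,0],-5],[1,[30,-34,0],-5],[1,[30,-34,0],-5],[1,[30,-34,0],-5]]'
```

```text
t: 2.5
ee_pos: [0.4636, 0.3258, 0.3082]
eef_rot: [-2.697, 1.607, 0.0]
contact_force: [0.1, 0.5, -0.5]
width: 1.001
```

```bash
python3 -m crank '[[1,[30,-34,0],-5],[1,[30,-34,0],-4],[1,[30,-34,0],-3],[1,[20,-22,0],0],[1,[0,0,0],0]]'; python3 - <<'E'
from h import *
s,im=snap("wrist","w1",None,1.5);T=pose(s);print(s["ee_pos"],yawof(s),s["q"],T[:3,0])
for X in [(.5917,.183,.182)]: print(proj("wrist",np.array(X),T))
E
```

```text
t: 3.0
ee_pos: [0.5799, 0.1916, 0.3091]
eef_rot: [-2.497, 1.9, -0.002]
contact_force: [0.2, 0.0, 0.0]
width: 0.998
[0.57992177 0.19162379 0.30914058] -164.54716120920128 [ 6.38607269e-01  2.17797172e-01 -3.90290595e-02  5.36022581e-05
 -1.30988711e+00 -3.68915350e-01] [ 0.26645009 -0.96384767 -0.00142398]
[175.60377066 240.94324839]
```

View pics/w1.png

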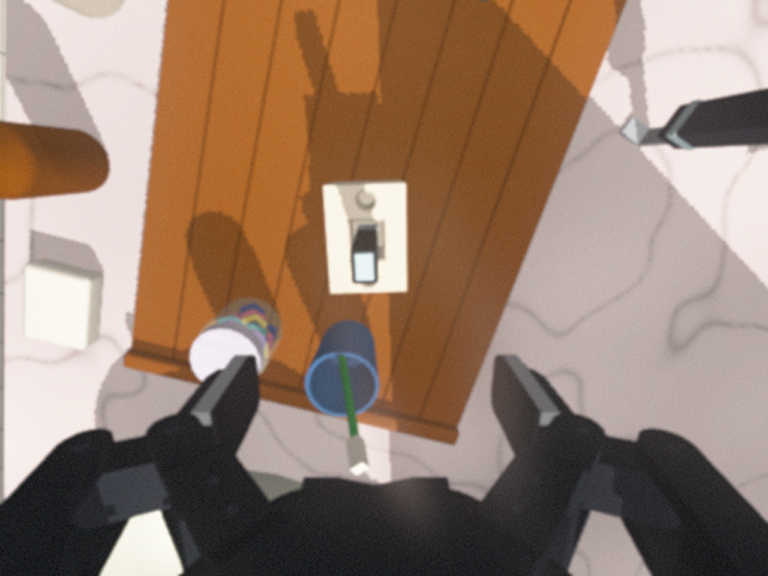

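```bash
python3 - <<'E'
from h import *
s,im=snap("wrist","w1c",(110,210,200,290),7)
E
```

```text
(no output)
```

View pics/w1c.png

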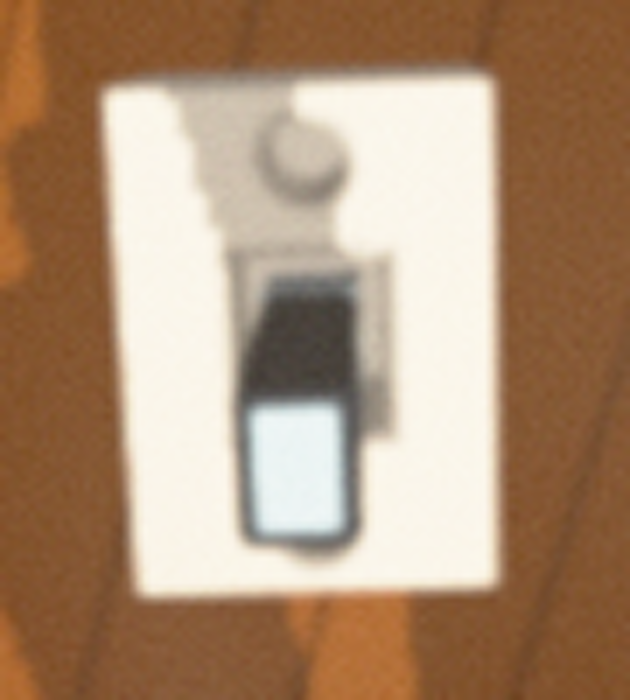

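```bash
python3 - <<'E'
from h import *
T=pose();c=[(248,402),(346,400),(354,534),(258,541)]
P=np.array([onz("wrist",(110+(v+.5)/7-.5,200+(u+.5)/7-.5),.182,T) for u,v in c]);print(P.round(4).tolist(),P.mean(0))
for a,b in[(0,1),(3,2),(0,3),(1,2)]:
    d=P[b]-P[a];print(np.linalg.norm(d)*1e3,np.degrees(np.arctan2(d[1],d[0])))
st=[(103,85),(493,77),(499,585),(137,597)]
S=np.array([onz("wrist",(110+v/7,200+u/7),.09,T) for u,v in st]);print(S.mean(0))
for a,b in[(0,1),(3,2),(0,3),(1,2)]:
    d=S[b]-S[a];print(np.linalg.norm(d)*1e3,np.degrees(np.arctan2(d[1],d[0])))
print(T[:3,3],yawof())
E
```

```text
[[0.5981, 0.1783, 0.182], [0.5849, 0.1743, 0.182], [0.5786, 0.1929, 0.182], [0.5915, 0.1976, 0.182]] [0.58826254 0.18576113 0.182     ]
13.752388409390418 -163.184335094247
13.817279498159944 -160.01723164721497
20.35177293137593 108.67712925742059
19.590337743859976 108.87764978054288
[0.58921773 0.1857757  0.09      ]
70.79104122997958 -163.27459389156394
71.31548876898476 -162.35413551116653
97.90089040776616 107.26922231973052
96.76162639073318 107.58074239323754
[0.57841222 0.19360983 0.30928443] -164.44663473476584
```

```bash
python3 -m crank '[[1,[9,-8,-40],2.5],[1,[0,0,-40],0],[1,[0,0,0],0]]'; python3 - <<'E'
from h import *
for i in range(4):
    s=observe();print(s["ee_pos"],s["contact_force"],yawof(s));read_camera("wrist")
s,im=snap("wrist","w2",(100,384,120,400),2)
T=pose(s)
print(proj("wrist",np.array((.589,.185,.182)),T))
E
```

```text
t: 3.4
ee_pos: [0.5867, 0.1881, 0.2297]
eef_rot: [-2.539, 1.834, -0.003]
contact_force: [-0.3, -0.5, -1.0]
width: 0.999
[0.5866579  0.188107   0.22965727] [-0.30364655 -0.45227561 -0.9515157 ] -161.6805072511855
[0.58814597 0.18861706 0.23286585] [ 0.11938097 -0.0820005  -0.20901476] -161.62906804443065
[0.58937717 0.18908501 0.23514144] [ 1.08480519 -0.31511206  2.12772876] -161.6138461156176
[0.59009635 0.18934959 0.23640448] [0.08654193 0.30176932 1.57876555] -161.61596579707717
[209.04885358 254.6260809 ]
```

View pics/w2.png

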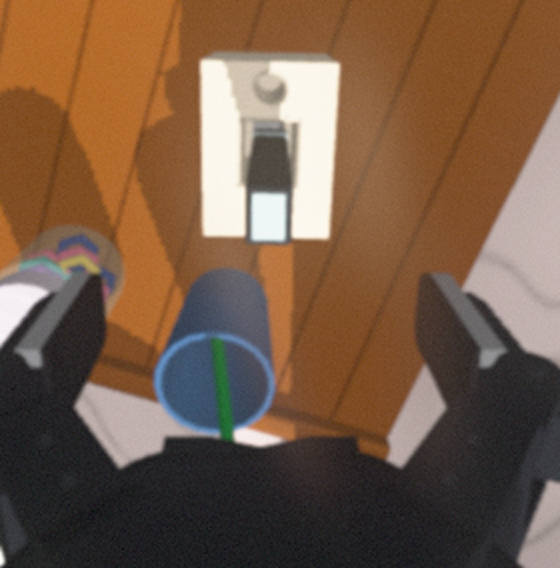

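```bash
python3 -m crank '[[1,[0,0,0],0],[1,[0,0,0],0]]'; python3 - <<'E'
from h import *
for i in range(3):
    s=observe();print(s["ee_pos"],s["contact_force"],yawof(s));read_camera("wrist")
T=pose();print(T[:3,:3].round(3))
s,im=snap("wrist","w3",(160,250,210,300),8)
print(proj("wrist",np.array((.589,.185,.182)),T))
E
```

```text
t: 3.85
ee_pos: [0.5912, 0.1904, 0.2401]
eef_rot: [-2.529, 1.824, -0.015]
contact_force: [-0.7, -0.5, 0.1]
width: 1.004
[0.59118845 0.19044321 0.24008809] [-0.67034371 -0.4846015   0.09481577] -161.59510361020364
[0.59124465 0.19042501 0.2401264 ] [-0.40414251  0.61342723 -0.07498566] -161.59358092653832
[0.59111484 0.19028188 0.23970904] [-0.14615078  0.7095278   0.16562147] -161.60599161080512
[[ 0.316 -0.949  0.02 ]
 [-0.949 -0.315  0.013]
 [-0.006 -0.023 -1.   ]]
[207.23554438 255.87083859]
```

View pics/w3.png

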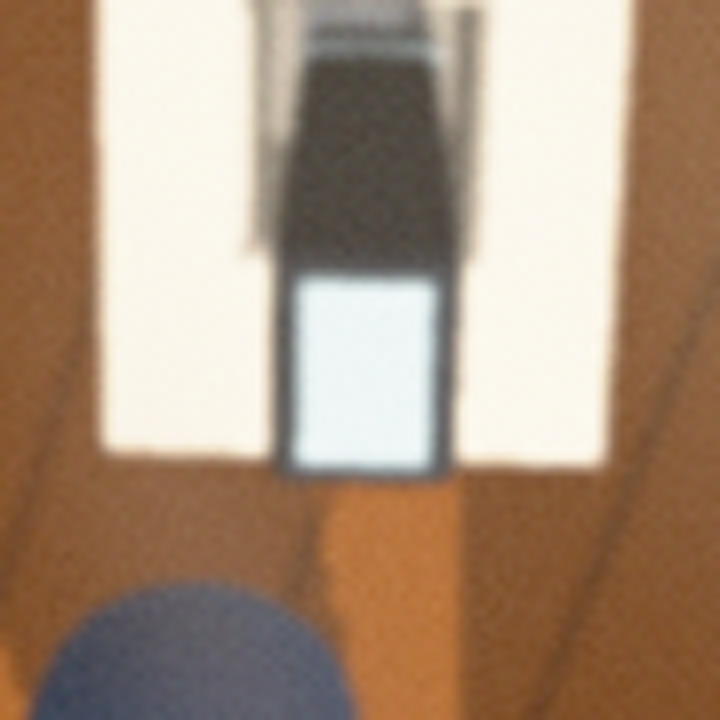

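```bash
cat >> h.py <<'E'
def st():
    s=observe();T=pose(s);z=T[:3,2]
    print("t",round(s["t"],2),"p",(s["ee_pos"]*1e3).round(1),"yaw",round(yawof(s),2),"tilt_deg xy",np.degrees(z[:2]).round(2),"F",s["contact_force"].round(2),"w",round(s["width"],3));return s
E
python3 -c "from h import *;st()"
python3 -m crank '[[1,[-2,-5,-10],0],[1,[0,0,-10],0]]';python3 -c "from h import *;st()"
python3 -m crank '[[1,[0,0,0],0],[1,[0,0,0],0]]';python3 -c "from h import *;st()"
python3 -m crank '[[1,[0,0,0],0],[1,[0,0,0],0]]';python3 -c "from h import *;st()"
```

```text
t 4.05 p [590.8 190.  239. ] yaw -161.62 tilt_deg xy [1.13 0.72] F [-0.21  0.93  0.14] w 1.002
t: 4.25
ee_pos: [0.5892, 0.1849, 0.219]
eef_rot: [-2.529, 1.824, -0.015]
contact_force: [0.3, -0.1, -0.7]
width: 1.003
t 4.25 p [589.2 184.9 219. ] yaw -161.62 tilt_deg xy [1.24 0.78] F [ 0.27 -0.14 -0.7 ] w 1.003
t: 4.45
ee_pos: [0.5881, 0.1839, 0.2162]
eef_rot: [-2.531, 1.827, -0.012]
contact_force: [0.7, -1.2, -0.6]
width: 0.998
t 4.45 p [588.1 183.9 216.2] yaw -161.65 tilt_deg xy [1.04 0.66] F [ 0.68 -1.22 -0.57] w 0.998
t: 4.65
ee_pos: [0.5881, 0.1839, 0.216]
eef_rot: [-2.531, 1.827, -0.012]
contact_force: [0.0, 0.1, 0.4]
width: 1.0
t 4.65 p [588.1 183.9 216. ] yaw -161.66 tilt_deg xy [1.02 0.64] F [0.04 0.08 0.36] w 1.0
```

```bash
python3 -m crank '[[1,[0,0,40],0],[1,[0,0,0],0],[1,[0,0,0],0]]';python3 -c "from h import *;st()"
```

```text
t: 4.95
ee_pos: [0.5883, 0.184, 0.2573]
eef_rot: [-2.532, 1.827, -0.012]
contact_force: [0.7, 1.1, -1.0]
width: 0.998
t 4.95 p [588.3 184.  257.3] yaw -161.64 tilt_deg xy [1.01 0.63] F [ 0.69  1.1  -0.96] w 0.998
```

```bash
python3 -m crank '[[1,[0,0,45],0]]';python3 -c "from h import *;st()"; python3 -m crank '[[1,[0,0,45],0]]';python3 -c "from h import *;st()"; python3 -m crank '[[1,[0,0,0],0]]';python3 -c "
from h import *
st()
for i in range(4): read_camera('top')
st()"
```

```text
t: 5.05
ee_pos: [0.586, 0.1833, 0.2974]
eef_rot: [-2.538, 1.833, -0.005]
contact_force: [1.5, 0.5, 0.0]
width: 1.005
t 5.05 p [586.  183.3 297.4] yaw -161.67 tilt_deg xy [0.52 0.41] F [1.49 0.52 0.02] w 1.005
t: 5.15
ee_pos: [0.5858, 0.183, 0.3433]
eef_rot: [-2.539, 1.833, -0.005]
contact_force: [0.7, 0.1, 0.9]
width: 1.001
t 5.15 p [585.8 183.  343.3] yaw -161.66 tilt_deg xy [0.47 0.34] F [0.73 0.06 0.86] w 1.001
t: 5.25
ee_pos: [0.5879, 0.1835, 0.3499]
eef_rot: [-2.533, 1.828, -0.013]
contact_force: [1.3, -0.7, 0.6]
width: 0.998
t 5.25 p [587.9 183.5 349.9] yaw -161.64 tilt_deg xy [0.99 0.54] F [ 1.25 -0.71  0.57] w 0.998
t 5.45 p [585.4 182.9 342.3] yaw -161.67 tilt_deg xy [0.4  0.32] F [-0.1   0.16  0.13] w 0.999
```

```bash
python3 -m crank '[[1,[0,0,40],0],[1,[0,0,-5],0]]';python3 -c "
from h import *
st()
for i in range(2): read_camera('top')
st()"; python3 -m crank '[[1,[0,0,-20],0],[1,[0,0,-20],0],[1,[0,0,-20],0],[1,[0,0,-20],0],[1,[0,0,-20],0],[1,[0,0,-20],0],[1,[0,0,-20],0],[1,[0,0,-10],0]]';python3 -c "
from h import *
st()
for i in range(3): read_camera('top')
st()"
```

```text
t: 5.65
ee_pos: [0.5848, 0.1825, 0.3757]
eef_rot: [-2.544, 1.837, -0.002]
contact_force: [0.5, 0.9, 0.6]
width: 1.002
t 5.65 p [584.8 182.5 375.7] yaw -161.66 tilt_deg xy [0.19 0.16] F [0.54 0.94 0.59] w 1.002
t 5.75 p [582.4 182.4 369. ] yaw -161.68 tilt_deg xy [-0.36  0.01] F [-1.09 -0.07 -1.42] w 1.003
t: 6.55
ee_pos: [0.5788, 0.18, 0.2049]
eef_rot: [2.534, -1.831, -0.015]
contact_force: [0.4, 0.2, -0.1]
width: 1.004
t 6.55 p [578.8 180.  204.9] yaw -161.7 tilt_deg xy [-0.95 -0.38] F [ 0.44  0.16 -0.06] w 1.004
t 6.7 p [579.8 180.4 207.2] yaw -161.68 tilt_deg xy [-0.82 -0.34] F [ 0.21 -0.6   0.5 ] w 1.001
```

```bash
python3 -m crank '[[1,[9,5,-30],0],[1,[0,0,-5],0]]';python3 -c "
from h import *
st()
for i in range(3): read_camera('top')
st()"
```

```text
t: 6.9
ee_pos: [0.5908, 0.1864, 0.175]
eef_rot: [2.541, -1.834, -0.008]
contact_force: [0.1, -0.7, -1.5]
width: 1.001
t 6.9 p [590.8 186.4 175. ] yaw -161.64 tilt_deg xy [-0.52 -0.2 ] F [ 0.09 -0.71 -1.48] w 1.001
t 7.05 p [592.  186.6 178.7] yaw -161.6 tilt_deg xy [-0.26 -0.11] F [-0.38  0.97  1.05] w 1.0
```

Tilt is now small (0.3°). Next a gentle final descent, then I check the alignment.

```bash
python3 -m crank '[[1,[-2,-1,-10],0],[1,[0,0,-10],0]]';python3 -c "
from h import *
st()
for i in range(3): read_camera('top')
s=st()
s,im=snap('wrist','w4',(150,384,120,400),2)
print(proj('wrist',np.array((.589,.185,.182)),pose(s)))"
```

```text
t: 7.25
ee_pos: [0.5913, 0.1863, 0.1619]
eef_rot: [-2.547, 1.836, -0.0]
contact_force: [-0.3, -0.4, -1.2]
width: 0.996
t 7.25 p [591.3 186.3 161.9] yaw -161.58 tilt_deg xy [0.06 0.07] F [-0.3 -0.4 -1.2] w 0.996
t 7.4 p [590.9 186.  160.9] yaw -161.58 tilt_deg xy [-0.07 -0.02] F [ 0.61  0.18 -0.28] w 0.999
[274.68054429 253.81726116]
```

View pics/w4.png

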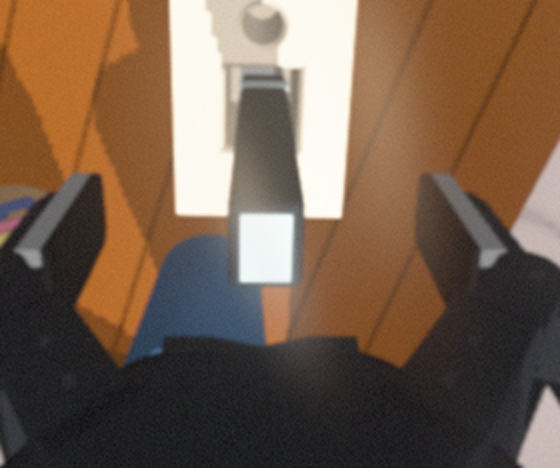

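```bash
python3 -m crank '[[-1,[-1.5,-0.5,0],0],[-1,[0,0,0],0],[-1,[0,0,0],0],[-1,[0,0,0],0],[-1,[0,0,0],0]]' 60;python3 -c "from h import *;st()"; python3 -m crank '[[-1,[0,0,0],0],[-1,[0,0,0],0],[-1,[0,0,0],0]]' 60;python3 -c "
from h import *
st()
s,im=snap('wrist','w5',(150,384,120,400),2)"
```

```text
t: 7.95
ee_pos: [0.5902, 0.1858, 0.1624]
eef_rot: [-2.548, 1.836, -0.001]
contact_force: [-0.9, -0.3, -0.2]
width: 0.203
t 7.95 p [590.2 185.8 162.4] yaw -161.55 tilt_deg xy [0.06 0.02] F [-0.92 -0.26 -0.22] w 0.203
t: 8.25
ee_pos: [0.5901, 0.1858, 0.1623]
eef_rot: [-2.548, 1.836, -0.001]
contact_force: [0.0, -0.0, 0.3]
width: 0.205
t 8.25 p [590.1 185.8 162.3] yaw -161.56 tilt_deg xy [0.04 0.02] F [ 0.01 -0.02  0.3 ] w 0.205
```

View pics/w5.png

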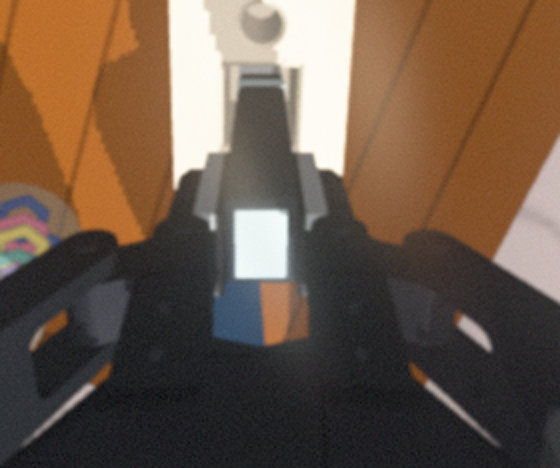

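```bash
python3 -m crank '[[-1,[0,0,12],0],[-1,[0,0,14],0],[-1,[0,0,14],0],[-1,[0,0,14],0],[-1,[0,0,14],0]]' 60;python3 -c "from h import *;st()"; python3 -m crank '[[-1,[0,0,14],0],[-1,[0,0,14],0],[-1,[0,0,14],0],[-1,[0,0,12],0]]' 60;python3 -c "
from h import *
st()
for i in range(2): read_camera('top')
st()
s,im=snap('side','s6',(60,300,130,380),3)
s,im=snap('wrist','w6')"
```

```text
t: 8.8
ee_pos: [0.589, 0.1851, 0.2334]
eef_rot: [2.546, -1.835, -0.002]
contact_force: [0.4, -0.1, -0.3]
width: 0.202
t 8.8 p [589.  185.1 233.4] yaw -161.57 tilt_deg xy [-0.15 -0.11] F [ 0.42 -0.13 -0.25] w 0.202
t: 9.2
ee_pos: [0.5891, 0.1849, 0.2941]
eef_rot: [2.549, -1.837, 0.001]
contact_force: [0.3, -0.1, -0.8]
width: 0.203
t 9.2 p [589.1 184.9 294.1] yaw -161.55 tilt_deg xy [ 0.02 -0.03] F [ 0.35 -0.06 -0.79] w 0.203
t 9.3 p [589.9 185.2 295.1] yaw -161.55 tilt_deg xy [0.17 0.04] F [-0.22 -0.18 -0.22] w 0.201
```

View pics/s6.png

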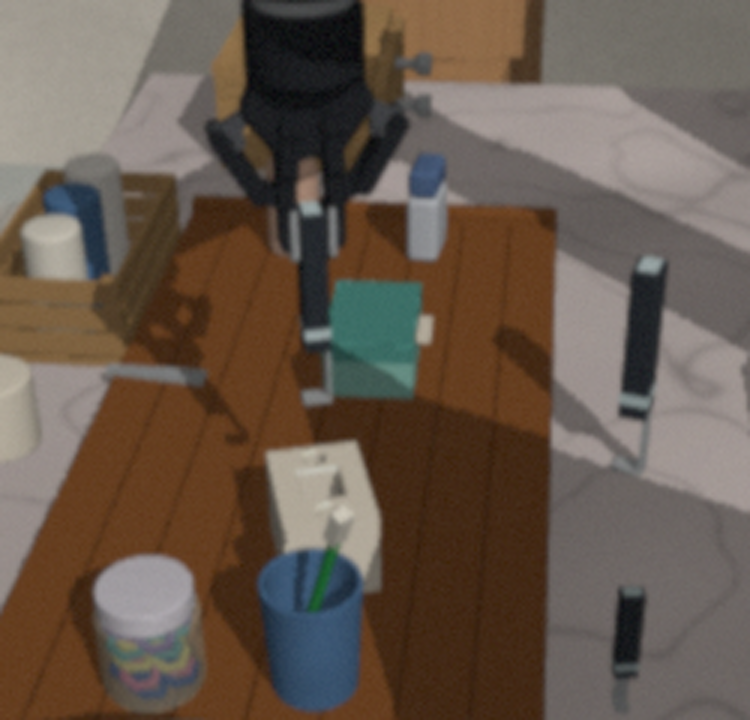

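View pics/w6.png

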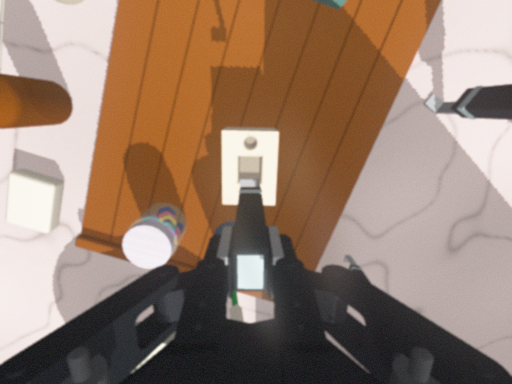

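```bash
python3 -m crank '[[-1,[-12,-25,0],-2.7],[-1,[-12,-25,0],-2.7],[-1,[-12,-25,0],-2.7],[-1,[-12,-25,0],-2.7],[-1,[-12,-25,0],-2.7],[-1,[-12,-25,0],-2.7],[-1,[-10,-20,0],0],[-1,[-5,-10,0],0]]' 60;python3 -c "
from h import *
st()
for i in range(3): read_camera('top')
st()
s,im=snap('wrist','w7',None,1.5);T=pose(s)
print(landmark_of('wrist','tab')[:2],landmark_of('wrist','case_hinge')[:2])
"
```

```text
t: 10.2
ee_pos: [0.4943, -0.0007, 0.282]
eef_rot: [2.243, -2.179, -0.014]
contact_force: [0.2, 0.8, 0.3]
width: 0.205
t 10.2 p [494.3  -0.7 282. ] yaw -178.34 tilt_deg xy [-0.94 -0.23] F [0.21 0.82 0.28] w 0.205
t 10.35 p [4.954e+02 4.000e-01 2.824e+02] yaw -178.33 tilt_deg xy [-0.88 -0.22] F [ 0.64  0.27 -1.34] w 0.202
[{'pixel': [83.6, 219.7], 'conf': 0.94}] [{'pixel': [84.1, 146.4], 'conf': 0.72}]
```

View pics/w7.png

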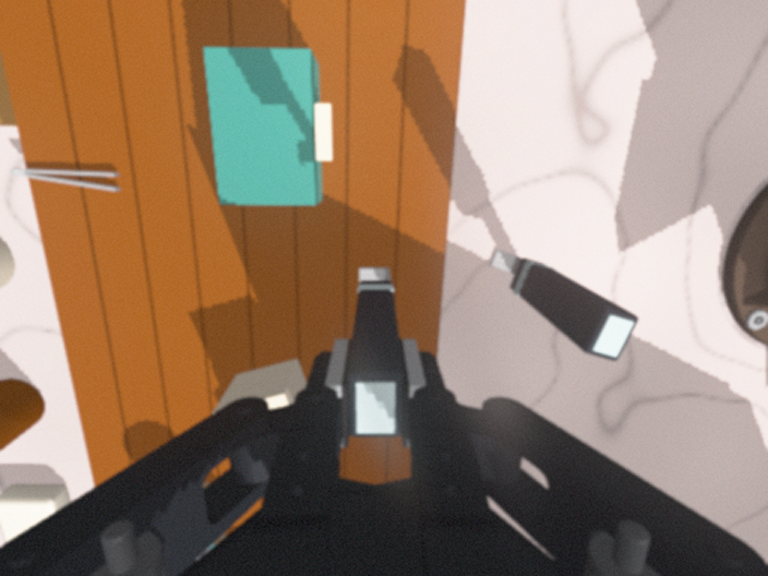

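```bash
python3 -c "
from h import *
st()
s,im=snap('wrist','w7c',(20,145,125,230),6)
s,im=snap('wrist','w7d',(170,300,210,310),6)
st()
"
```

```text
t 10.5 p [496.1   1.4 282.5] yaw -178.25 tilt_deg xy [-0.87 -0.23] F [ 0.   -0.05 -0.78] w 0.202
t 10.6 p [496.    1.4 282.5] yaw -178.24 tilt_deg xy [-0.88 -0.23] F [-0.18 -0.67 -0.05] w 0.197
```

View pics/w7c.png

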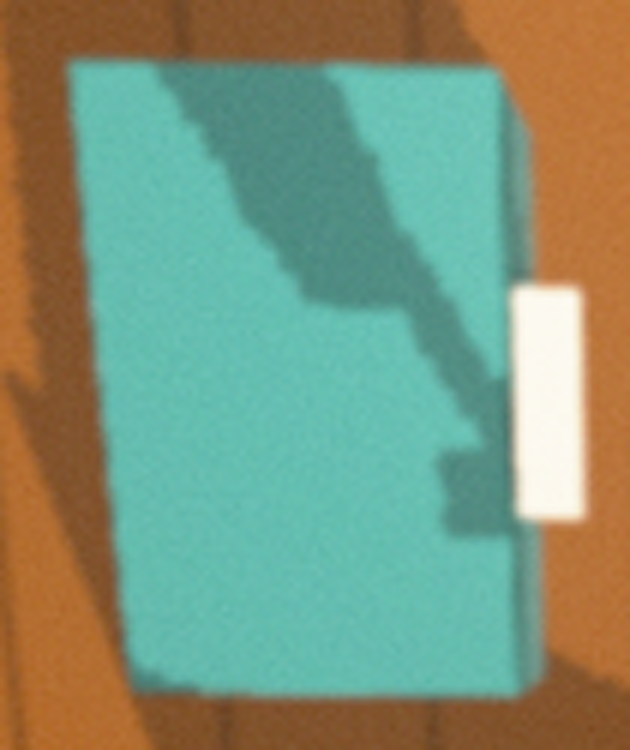

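View pics/w7d.png

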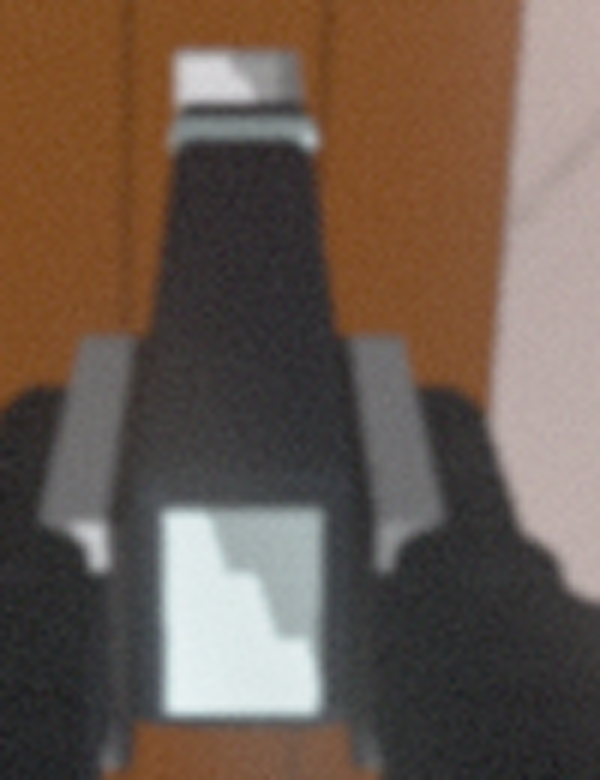

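```bash
python3 - <<'E'
from h import *
s=st();T=pose(s)
f=lambda u,v,r0,c0,z:onz("wrist",(r0+(v+.5)/6-.5,c0+(u+.5)/6-.5),z,T)
lid=[(70,62),(500,68),(524,695),(130,690)]
L=np.array([f(u,v,20,125,.074) for u,v in lid]);print("lid",(L*1e3).round(1)[:,:2].tolist(),L.mean(0)*1e3)
for a,b in[(0,1),(3,2),(0,3),(1,2)]:
    d=L[b]-L[a];print(np.linalg.norm(d)*1e3,np.degrees(np.arctan2(d[1],d[0])))
tb=[(583,287),(586,521)];B=np.array([f(u,v,20,125,.059) for u,v in tb]);print("tab",(B*1e3).round(1).tolist(),B.mean(0)*1e3)
d=B[1]-B[0];print(np.linalg.norm(d)*1e3,np.degrees(np.arctan2(d[1],d[0])))
# top cam lid
g=lambda u,v,z:onz("top",(140+(v+.5)/6-.5,250+(u+.5)/6-.5),z)
L=np.array([g(u,v,.074) for u,v in [(162,178),(455,167),(461,370),(165,382)]]);print("lid top",L.mean(0)*1e3)
for a,b in[(0,1),(3,2),(0,3),(1,2)]:
    d=L[b]-L[a];print(np.linalg.norm(d)*1e3,np.degrees(np.arctan2(d[1],d[0])))
B=np.array([g(u,v,.059) for u,v in [(255,408),(368,406)]]);print("tab",B.mean(0)*1e3)
# foot
zf=T[2,3]-.1303+.003
print("foot",[(f(u,v,170,210,zf)*1e3).round(1).tolist() for u,v in [(173,48),(303,48)]])
zc=T[2,3]-.1303+.150
C=np.array([f(u,v,170,210,zc) for u,v in [(160,507),(326,507),(322,718),(161,716)]]);print("cap",C.mean(0)*1e3)
E
```

```text
t 10.6 p [496.    1.4 282.5] yaw -178.24 tilt_deg xy [-0.88 -0.23] F [-0.18 -0.67 -0.05] w 0.197
lid [[624.4, -154.7], [544.6, -156.5], [541.2, -41.3], [622.6, -39.9]] [583.18191837 -98.09613696  74.        ]
79.82905396596044 -178.69711568185988
81.33202792334104 -179.00948172584376
114.83617568470915 90.90419136197552
115.2789421430477 91.65213332808638
tab [[530.3, -121.6, 59.0], [529.7, -76.4, 59.0]] [530.00274509 -98.9591585   59.        ]
45.20612065278079 90.83737145081528
lid top [583.59519819 -99.4377666   74.        ]
115.56557668397197 -88.66726823819617
116.11872296433447 -88.4469031451899
80.6140741258504 179.94505998475088
80.15605542245616 -179.66800708454602
tab [ 531.76195158 -100.14477609   59.        ]
foot [[505.5, -8.4, 155.2], [484.0, -9.0, 155.2]]
cap [496.07215652   0.56624151 302.22573789]
```

```bash
python3 -m crank '[[-1,[2,-20,-5],-0.3],[-1,[2,-20,-5],-0.3],[-1,[2,-20,-5],0],[-1,[2,-20,-10],0],[-1,[2,-15,-25],0],[-1,[0,0,-25],0],[-1,[0,0,-10],0]]' 60;python3 -c "
from h import *
st()
for i in range(3): read_camera('top')
st()"
```

```text
t: 11.3
ee_pos: [0.51, -0.0931, 0.1959]
eef_rot: [2.244, -2.184, -0.009]
contact_force: [-0.2, -0.2, -0.5]
width: 0.203
t 11.3 p [510.  -93.1 195.9] yaw -178.46 tilt_deg xy [-0.66 -0.2 ] F [-0.22 -0.17 -0.52] w 0.203
t 11.45 p [511.  -92.8 198.1] yaw -178.39 tilt_deg xy [-0.55 -0.23] F [-0.1  -0.1  -0.37] w 0.206
```

```bash
python3 -m crank '[[-1,[-5,-6,-19],-0.2],[-1,[0,0,-2],0]]' 60;python3 -c "
from h import *
st()
for i in range(3): read_camera('top')
s=st();T=pose(s)
s,im=snap('wrist','w8',(60,310,150,350),3);s,im=snap('side','s8',(120,220,190,310),5)"
```

```text
t: 11.65
ee_pos: [0.508, -0.0978, 0.1796]
eef_rot: [2.246, -2.187, -0.001]
contact_force: [0.2, -1.2, -1.1]
width: 0.203
t 11.65 p [508.  -97.8 179.6] yaw -178.47 tilt_deg xy [-0.29 -0.23] F [ 0.17 -1.18 -1.13] w 0.203
t 11.8 p [510.1 -97.7 181.7] yaw -178.42 tilt_deg xy [-0.06 -0.24] F [-0.17 -0.36 -0.3 ] w 0.2
```

View pics/w8.png

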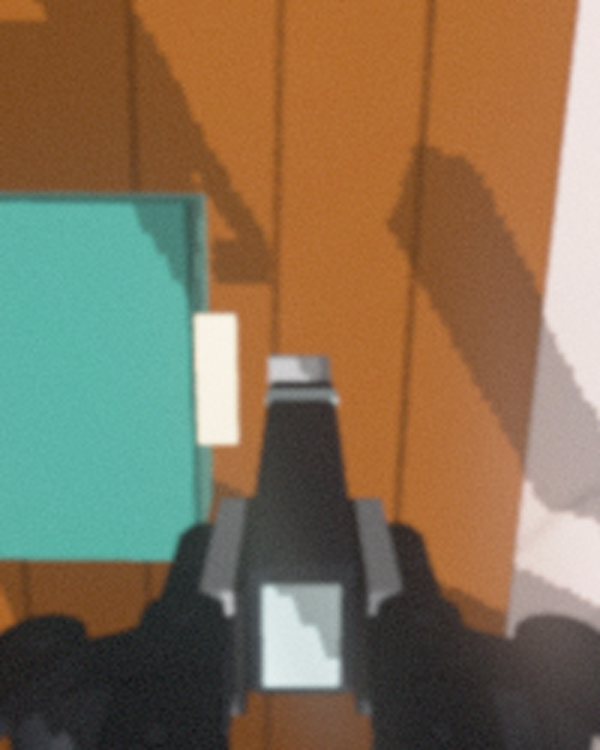

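View pics/s8.png

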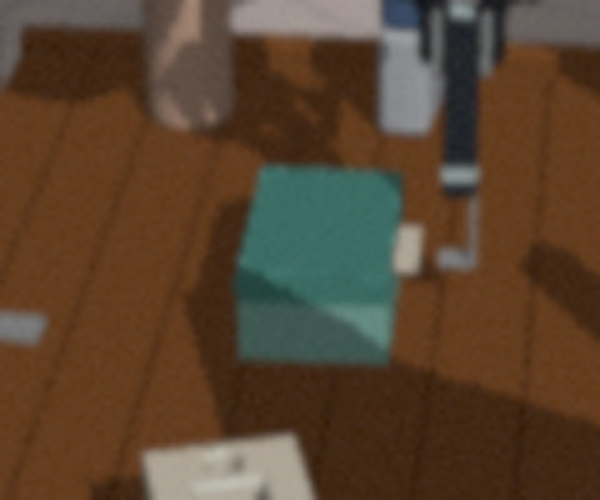

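```bash
python3 -c "
from h import *
s=st();T=pose(s);x=-T[:3,1];y=T[:3,0]*-1;o=T[:3,3]+T[:3,2]*.1303
x=x/np.linalg.norm(x)
for X in [(11,7,3),(11,-7,3),(11,7,0),(-9,7,3),(-9,7,0)]:
  w=o+x*X[0]/1e3+np.array([0,1,0])*X[1]/1e3+np.array([0,0,1])*X[2]/1e3
  p=proj('side',w);q=proj('wrist',w,T);print(X,(w*1e3).round(1),'sidecrop',((p[1]-190)*5).round(),((p[0]-120)*5).round(),'wristcrop',((q[1]-150)*3).round(),((q[0]-60)*3).round())
for w in [(.5308,-.0775,.056),(.5308,-.1215,.056),(.5308,-.0775,.059)]:
  p=proj('side',w);q=proj('wrist',w,T);print(w,'sidecrop',((p[1]-190)*5).round(),((p[0]-120)*5).round(),'wristcrop',((q[1]-150)*3).round(),((q[0]-60)*3).round())
"
```

```text
t 11.9 p [509.8 -97.7 181.5] yaw -178.43 tilt_deg xy [-0.08 -0.23] F [ 0.69 -0.21 -0.61] w 0.201
(11, 7, 3) [520.7 -90.9  54.2] sidecrop 439.0 260.0 wristcrop 266.0 401.0
(11, -7, 3) [ 520.7 -104.9   54.2] sidecrop 440.0 247.0 wristcrop 266.0 360.0
(11, 7, 0) [520.7 -90.9  51.2] sidecrop 439.0 265.0 wristcrop 266.0 398.0
(-9, 7, 3) [500.7 -91.5  54.2] sidecrop 476.0 261.0 wristcrop 325.0 401.0
(-9, 7, 0) [500.7 -91.5  51.2] sidecrop 475.0 266.0 wristcrop 325.0 398.0
(0.5308, -0.0775, 0.056) sidecrop 418.0 269.0 wristcrop 235.0 439.0
(0.5308, -0.1215, 0.056) sidecrop 424.0 228.0 wristcrop 236.0 311.0
(0.5308, -0.0775, 0.059) sidecrop 418.0 264.0 wristcrop 234.0 442.0
```

```bash
python3 -m crank '[[-1,[0,0,-6],-0.3],[-1,[6,0,0],0],[-1,[6,0,0],0],[-1,[5,0,0],0]]' 60;python3 -c "
from h import *
st()
for i in range(2): read_camera('top')
s=st();T=pose(s)
s,im=snap('wrist','w9',(60,310,150,350),3);s,im=snap('side','s9',(120,220,190,310),5)"
```

```text
t: 12.3
ee_pos: [0.5288, -0.0973, 0.1767]
eef_rot: [2.245, -2.195, 0.006]
contact_force: [0.8, -0.0, -0.6]
width: 0.2
t 12.3 p [528.8 -97.3 176.7] yaw -178.72 tilt_deg xy [ 0.08 -0.21] F [ 0.84 -0.02 -0.64] w 0.2
t 12.4 p [529.  -97.3 176.6] yaw -178.72 tilt_deg xy [ 0.08 -0.22] F [-0.23  1.16 -1.  ] w 0.203
```

View pics/w9.png

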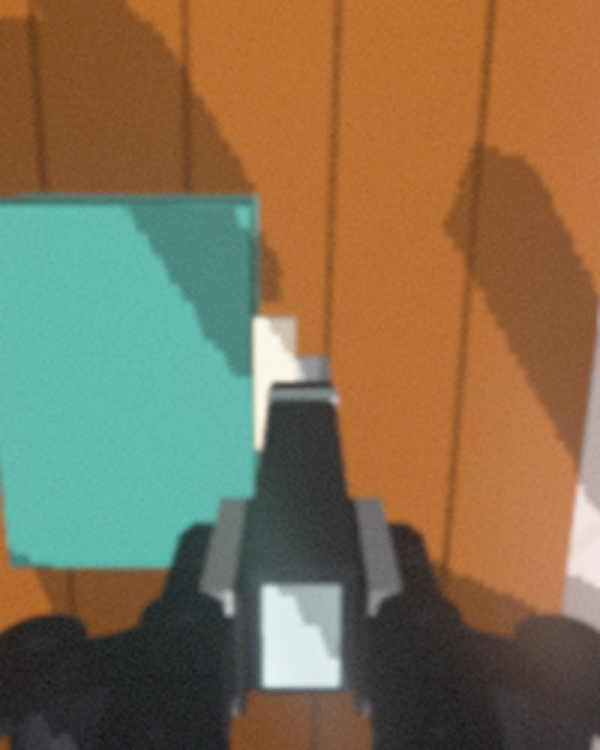

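View pics/s9.png

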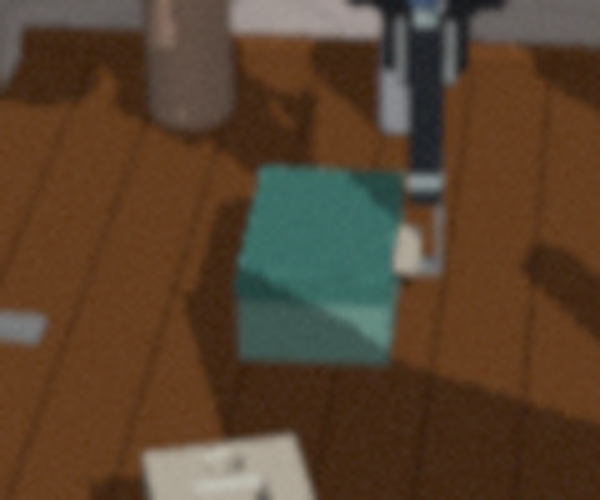

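```bash
python3 -m crank '[[-1,[-2,0,6],0],[-1,[0,0,7],0],[-1,[1,0,7],0],[-1,[2,0,7],0]]' 60;python3 -c "
from h import *
st()
s,im=snap('side','s10',(80,220,170,330),4);st()"
```

```text
t: 12.9
ee_pos: [0.5277, -0.0975, 0.2049]
eef_rot: [2.243, -2.195, 0.003]
contact_force: [-1.3, 0.5, -1.0]
width: 0.201
t 12.9 p [527.7 -97.5 204.9] yaw -178.75 tilt_deg xy [-0.07 -0.21] F [-1.32  0.53 -1.  ] w 0.201
t 12.95 p [528.8 -97.6 206.3] yaw -178.73 tilt_deg xy [ 0.05 -0.23] F [ 0.05 -0.23  0.41] w 0.203
```

View pics/s10.png

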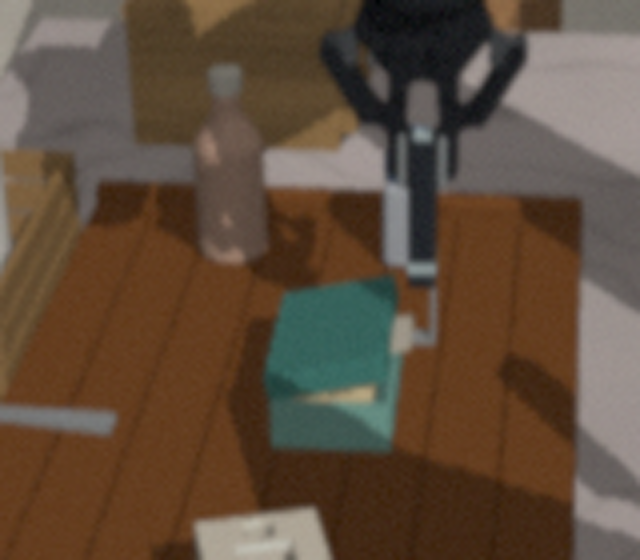

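```bash
python3 -m crank '[[-1,[2.5,0,6.5],0],[-1,[3,0,7],0],[-1,[3.5,0,6.5],0],[-1,[4,0,6.5],0],[-1,[4.5,0,6],0]]' 60;python3 -c "
from h import *
st()
s,im=snap('side','s11',(80,220,170,330),4);st()"
```

```text
t: 13.45
ee_pos: [0.5474, -0.0975, 0.2418]
eef_rot: [2.245, -2.195, 0.005]
contact_force: [-0.0, -0.9, -0.8]
width: 0.2
t 13.45 p [547.4 -97.5 241.8] yaw -178.73 tilt_deg xy [ 0.07 -0.21] F [-0.02 -0.94 -0.82] w 0.2
t 13.5 p [548.6 -97.5 242.9] yaw -178.71 tilt_deg xy [ 0.17 -0.23] F [ 1.29 -0.25  0.8 ] w 0.205
```

View pics/s11.png

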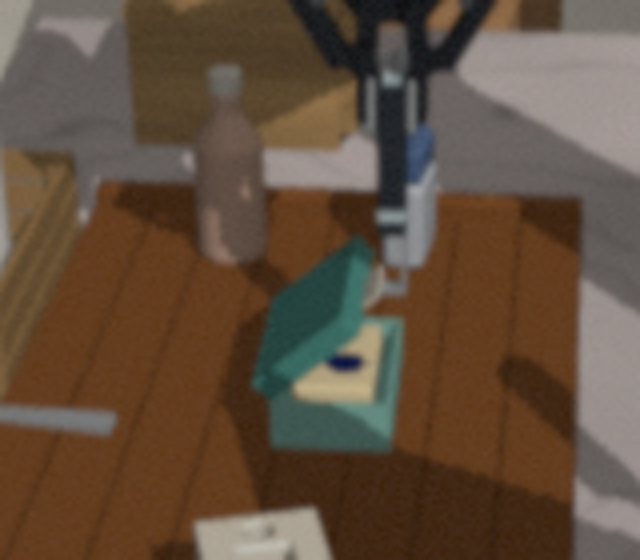

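```bash
python3 -m crank '[[-1,[5,0,4],0],[-1,[5.5,0,4.5],0],[-1,[6,0,4],0],[-1,[6.5,0,3.5],0],[-1,[7,0,3],0]]' 60;python3 -c "
from h import *
st()
s,im=snap('side','s12',(80,220,170,330),4);st()"
```

```text
t: 14.0
ee_pos: [0.5804, -0.0976, 0.263]
eef_rot: [2.245, -2.195, 0.006]
contact_force: [-0.2, 0.6, -0.6]
width: 0.199
t 14.0 p [580.4 -97.6 263. ] yaw -178.72 tilt_deg xy [ 0.08 -0.23] F [-0.17  0.63 -0.58] w 0.199
t 14.05 p [581.7 -97.6 263.4] yaw -178.7 tilt_deg xy [ 0.14 -0.26] F [2.26 0.35 0.51] w 0.205
```

View pics/s12.png

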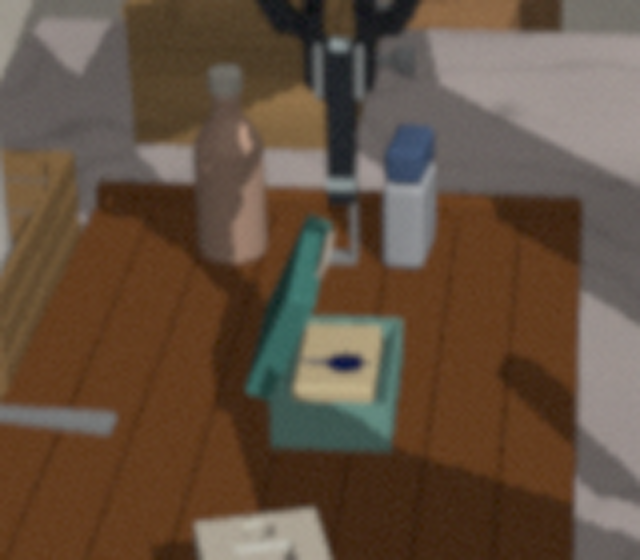

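```bash
python3 -m crank '[[-1,[7,0,2],0],[-1,[7.5,0,1.5],0],[-1,[7.5,0,1],0],[-1,[7.5,0,0],0],[-1,[7.5,0,0],0],[-1,[7.5,0,-1],0],[-1,[5,0,-1],0]]' 60;python3 -c "
from h import *
st()
s,im=snap('side','s13',(80,220,170,330),4);st()"
```

```text
t: 14.75
ee_pos: [0.6355, -0.0976, 0.2654]
eef_rot: [2.245, -2.195, 0.007]
contact_force: [-0.1, -0.8, -0.2]
width: 0.203
t 14.75 p [635.5 -97.6 265.4] yaw -178.71 tilt_deg xy [ 0.09 -0.26] F [-0.14 -0.76 -0.17] w 0.203
t 14.8 p [636.  -97.6 265. ] yaw -178.7 tilt_deg xy [ 0.08 -0.26] F [1.75 1.3  0.13] w 0.202
```

View pics/s13.png

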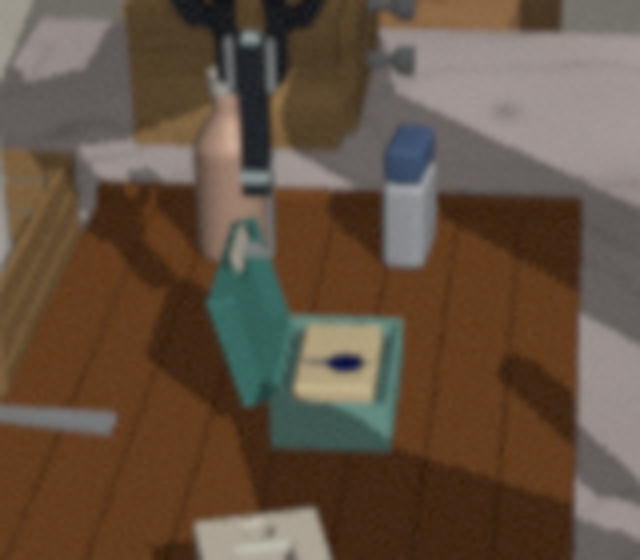

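```bash
python3 -m crank '[[-1,[-8,0,1],0],[-1,[-14,5,1],0],[-1,[-16,15,0],0],[-1,[-14,15,0],0],[-1,[-7,15,0],0],[-1,[0,8,0],0]]' 60;python3 -c "
from h import *
st()
for i in range(3): read_camera('top')
st()
s,im=snap('wrist','w14',None,1.5)
print(landmark_of('wrist','mark'))
im=read_camera('top');cv2.imwrite('pics/t14.png',cv2.resize(im[140:230,250:350],None,fx=6,fy=6,interpolation=cv2.INTER_CUBIC)[:,:,::-1])
print(landmark_of('top','mark'))
im=read_camera('side');cv2.imwrite('pics/s14.png',cv2.resize(im[120:210,200:300],None,fx=6,fy=6,interpolation=cv2.INTER_CUBIC)[:,:,::-1])
print(landmark_of('side','mark'))
st()"
```

```text
t: 15.4
ee_pos: [0.5717, -0.0396, 0.2665]
eef_rot: [2.241, -2.197, 0.005]
contact_force: [0.4, -0.2, -0.8]
width: 0.2
t 15.4 p [571.7 -39.6 266.5] yaw -178.86 tilt_deg xy [ 0.02 -0.25] F [ 0.42 -0.24 -0.82] w 0.2
t 15.55 p [573.1 -40.  266.3] yaw -178.83 tilt_deg xy [ 0.02 -0.28] F [-0.52  0.2  -0.48] w 0.2
[{'pixel': [132.9, 246.9], 'conf': 0.75}, {'pixel': [122.1, 208.9], 'conf': 0.2}]
[]
[{'pixel': [170.0, 254.1], 'conf': 0.86}]
t 15.85 p [573.2 -40.7 265.5] yaw -178.93 tilt_deg xy [-0.06 -0.29] F [-0.12 -0.74 -0.82] w 0.206
```

View pics/w14.png

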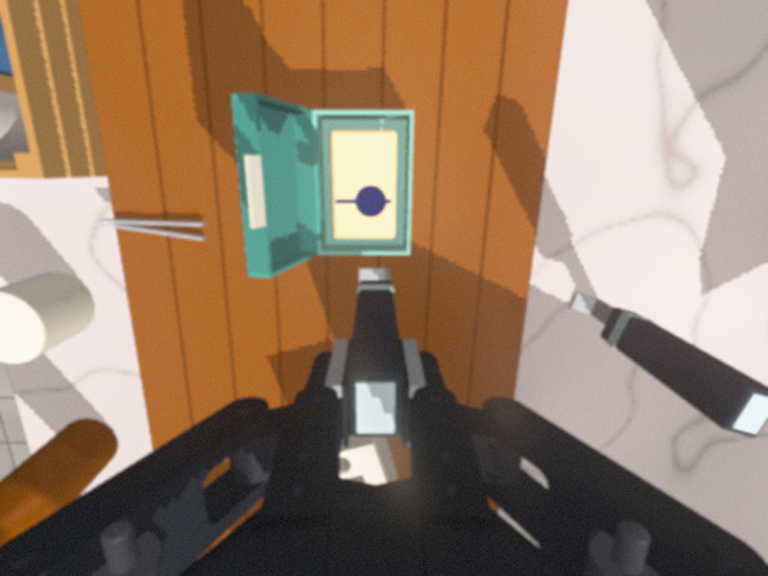

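View pics/t14.png

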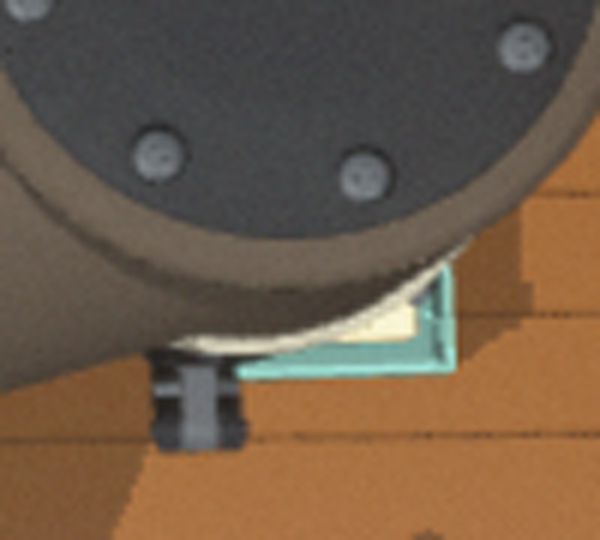

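View pics/s14.png

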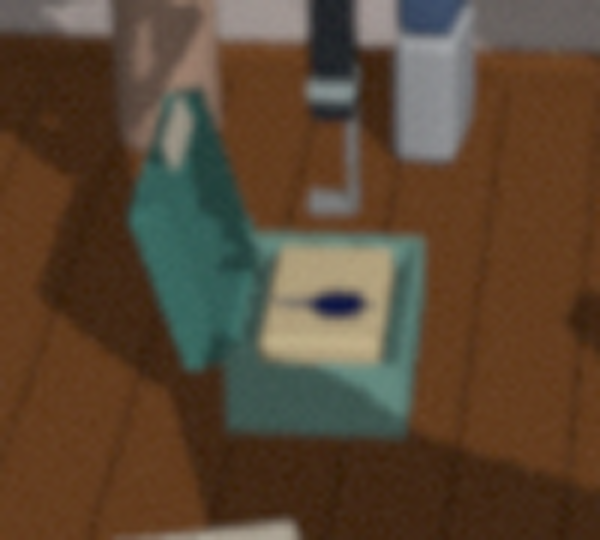

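```bash
python3 - <<'E'
from h import *
s=st();T=pose(s);im=read_camera("wrist")
hsv=cv2.cvtColor(im,cv2.COLOR_RGB2HSV)
print(im[134,247])
b=(im[:,:,2].astype(int)-im[:,:,0]>25)&(im[:,:,2].astype(int)-im[:,:,1]>25);b[:60]=0;b[180:]=0;b[:,:205]=0;b[:,280:]=0
n,l,stt,c=cv2.connectedComponentsWithStats(b.astype(np.uint8));print(stt[1:],c[1:])
k=1+np.argmax(stt[1:,4]);m=(l==k).astype(np.uint8)
d=cv2.morphologyEx(m,cv2.MORPH_OPEN,np.ones((5,5),np.uint8));r,cc=np.nonzero(d);print("disc",r.mean(),cc.mean(),r.min(),r.max(),cc.min(),cc.max())
mk=onz("wrist",(r.mean(),cc.mean()),.060,T);print("mark wrist",mk*1e3)
# stripe dir
r2,c2=np.nonzero(m);P=np.array([onz("wrist",(a,e),.060,T)[:2] for a,e in zip(r2,c2)]);
e=P[np.argsort(P[:,0])];a0=e[:5].mean(0);a1=e[-5:].mean(0);print("stripe",a0*1e3,a1*1e3,np.degrees(np.arctan2(*(a1-a0)[::-1])))
print("mark side",onz("side",(120+303/6,200+338/6),.060)*1e3)
cv2.imwrite("pics/w15.png",cv2.resize(im[60:210,195:295],None,fx=4.5*1,fy=4,interpolation=cv2.INTER_CUBIC)[:,:,::-1])
cv2.imwrite("pics/w15f.png",cv2.resize(im[170:215,225:275],None,fx=12,fy=12,interpolation=cv2.INTER_CUBIC)[:,:,::-1])
st()
o=T[:3,3]+T[:3,2]*.1303;x=-T[:3,1];y=-T[:3,0];z=-T[:3,2]
for X in [(11,-7,3),(-9,-7,3)]:
  w=o+(x*X[0]+y*X[1]+z*X[2])/1e3;q=proj('wrist',w,T);print(X,(w*1e3).round(1),"crop",((q[1]-225)*12).round(),((q[0]-170)*12).round())
E
```

```text
t 15.85 p [573.2 -40.7 265.5] yaw -178.93 tilt_deg xy [-0.06 -0.29] F [-0.12 -0.74 -0.82] w 0.206
[ 78  77 130]
[[237 126  20  18 262]] [[246.5       134.4351145]]
disc 134.43410852713177 246.5 126 143 238 255
mark wrist [577.79485438 -86.44899525  60.        ]
stripe [566.75060978 -85.48228745] [588.8154936  -87.25104145] -4.583115079402504
mark side [578.06456454 -83.889277    60.        ]
t 15.9 p [573.2 -40.7 265.5] yaw -178.93 tilt_deg xy [-0.06 -0.29] F [ 1.5  -1.21 -0.41] w 0.199
(11, -7, 3) [584.2 -48.2 138.2] crop 163.0 122.0
(-9, -7, 3) [564.2 -48.5 138.3] crop 404.0 122.0
```

View pics/w15f.png

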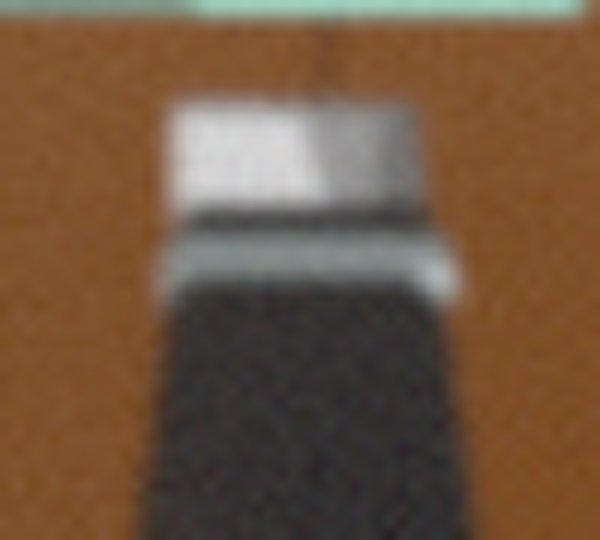

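```bash
python3 -m crank '[[-1,[1,-11,0],0],[-1,[1,-11,-6],0.1],[-1,[1,-11,-12],0],[-1,[1,-8,-14],0],[-1,[0,-2,-14],0],[-1,[0,0,-10],0],[-1,[0,0,-5],0]]' 60;python3 -c "
from h import *
st()
for i in range(2): read_camera('top')
s=st();T=pose(s)
im=read_camera('wrist');cv2.imwrite('pics/w16.png',cv2.resize(im[100:270,180:330],None,fx=4,fy=4,interpolation=cv2.INTER_CUBIC)[:,:,::-1])
im=read_camera('side');cv2.imwrite('pics/s16.png',cv2.resize(im[110:210,200:300],None,fx=6,fy=6,interpolation=cv2.INTER_CUBIC)[:,:,::-1])
st()"
```

```text
t: 16.6
ee_pos: [0.5768, -0.0905, 0.1985]
eef_rot: [2.237, -2.198, 0.003]
contact_force: [-0.3, 0.4, 0.3]
width: 0.2
t 16.6 p [576.8 -90.5 198.5] yaw -178.99 tilt_deg xy [-0.16 -0.3 ] F [-0.32  0.38  0.26] w 0.2
t 16.7 p [576.8 -90.2 198.9] yaw -178.97 tilt_deg xy [-0.17 -0.3 ] F [ 0.76 -0.71 -0.45] w 0.203
t 16.8 p [577.8 -89.8 200.6] yaw -178.92 tilt_deg xy [-0.01 -0.3 ] F [ 0.1   0.25 -0.61] w 0.208
```

View pics/w16.png

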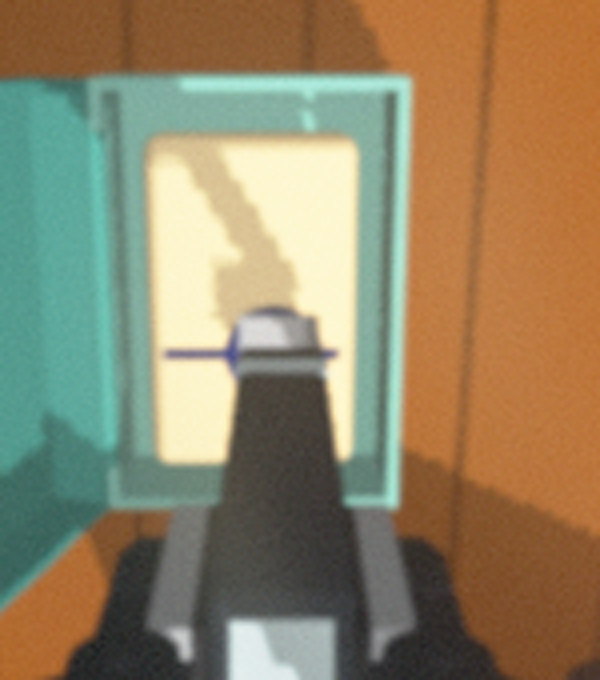

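View pics/s16.png

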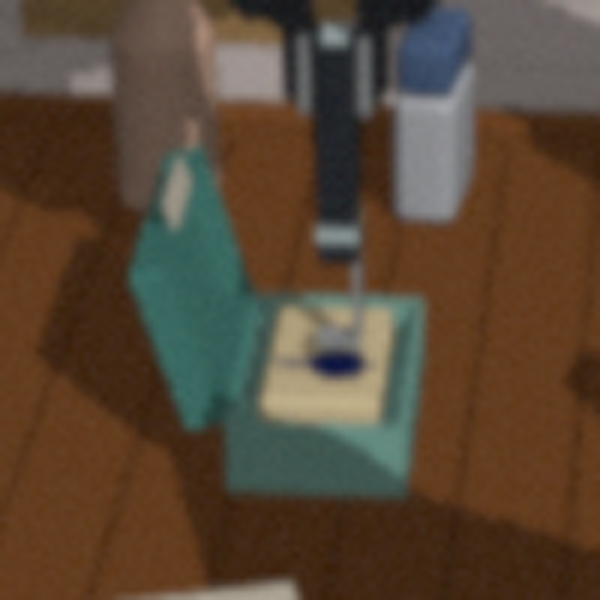

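```bash
python3 -m crank '[[-1,[0,3,-3],0],[-1,[0,3,-4],0]]' 60;python3 -c "
from h import *
st()
for i in range(2): read_camera('top')
s=st();T=pose(s)
im=read_camera('wrist');cv2.imwrite('pics/w17.png',cv2.resize(im[140:220,200:300],None,fx=7,fy=7,interpolation=cv2.INTER_CUBIC)[:,:,::-1])
im=read_camera('side');cv2.imwrite('pics/s17.png',cv2.resize(im[150:190,230:280],None,fx=12,fy=12,interpolation=cv2.INTER_CUBIC)[:,:,::-1])
s=st();T=pose(s)
from h import *
o=T[:3,3]+T[:3,2]*.1303;x=-T[:3,1];y=-T[:3,0];z=-T[:3,2]
for X in [(11,7,0),(11,-7,0),(-9,-7,0),(-9,7,0),(11,-7,3),(-9,-7,3)]:
  w=o+(x*X[0]+y*X[1]+z*X[2])/1e3;q=proj('wrist',w,T);p=proj('side',w);print(X,(w*1e3).round(1),'w',((q[1]-200+.5)*7).round(),((q[0]-140+.5)*7).round(),'s',((p[1]-230+.5)*12).round(),((p[0]-150+.5)*12).round())
for w in [(577.8,-86.4,60),(577.8,-73.4,60),(577.8,-99.4,60),(577.8+13,-86.4,60),(577.8-13,-86.4,60)]:
  w=np.array(w)/1e3;q=proj('wrist',w,T);p=proj('side',w);print((w*1e3).round(1),'w',((q[1]-200+.5)*7).round(),((q[0]-140+.5)*7).round(),'s',((p[1]-230+.5)*12).round(),((p[0]-150+.5)*12).round())
"
```

```text
t: 17.0
ee_pos: [0.5789, -0.0834, 0.195]
eef_rot: [2.241, -2.199, 0.009]
contact_force: [0.3, 0.4, 0.0]
width: 0.204
t 17.0 p [578.9 -83.4 195. ] yaw -178.91 tilt_deg xy [ 0.18 -0.29] F [0.29 0.42 0.01] w 0.204
t 17.1 p [578.4 -83.2 194.4] yaw -178.88 tilt_deg xy [ 0.1  -0.29] F [-0.91  0.21 -0.91] w 0.202
t 17.2 p [578.5 -83.5 194.6] yaw -178.89 tilt_deg xy [ 0.1 -0.3] F [-0.24  0.36 -0.43] w 0.201
(11, 7, 0) [589.6 -77.   64.3] w 276.0 372.0 s 267.0 249.0
(11, -7, 0) [589.9 -90.9  64.4] w 274.0 279.0 s 273.0 217.0
(-9, -7, 0) [569.9 -91.3  64.4] w 413.0 279.0 s 361.0 220.0
(-9, 7, 0) [569.6 -77.3  64.3] w 412.0 372.0 s 356.0 252.0
(11, -7, 3) [589.9 -90.9  67.4] w 274.0 285.0 s 273.0 205.0
(-9, -7, 3) [569.9 -91.3  67.4] w 414.0 285.0 s 361.0 209.0
[577.8 -86.4  60. ] w 358.0 303.0 s 324.0 246.0
[577.8 -73.4  60. ] w 356.0 388.0 s 318.0 276.0
[577.8 -99.4  60. ] w 360.0 217.0 s 331.0 217.0
[590.8 -86.4  60. ] w 269.0 302.0 s 267.0 244.0
[564.8 -86.4  60. ] w 446.0 305.0 s 382.0 249.0
```

View pics/w17.png

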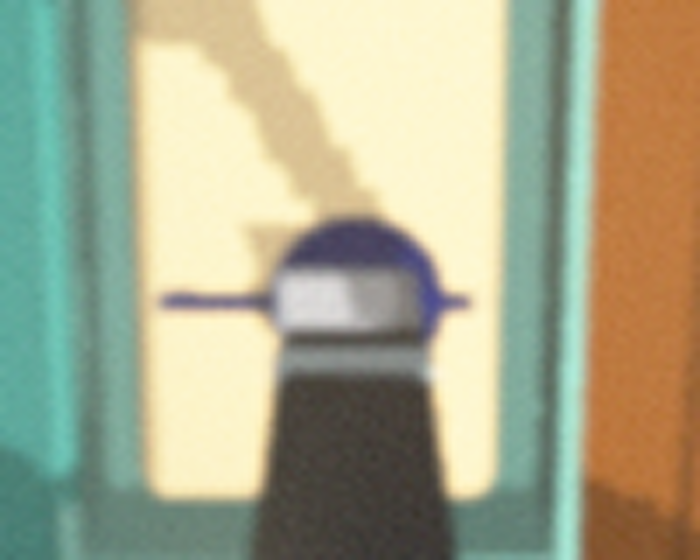

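View pics/s17.png

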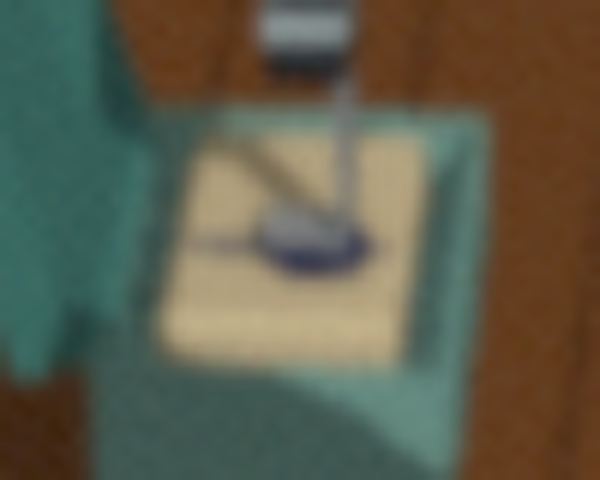

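```bash
cat >> h.py <<'E'
def favg(n=8):
    F=[];Z=[]
    for i in range(n):
        s=observe();F.append(s["contact_force"]);Z.append(s["ee_pos"]);read_camera("side")
    F=np.array(F);print("favg",F.mean(0).round(2),"sd",F.std(0).round(2),"pos",(np.mean(Z,0)*1e3).round(2))
E
python3 -c "
from h import *
favg(8)"
python3 -m crank '[[-1,[-1.2,-0.5,-2],0],[-1,[0,0,-1.5],0]]' 60;python3 -c "
from h import *
st()
favg(6);st()"
```

```text
favg [-0.27 -0.02 -0.4 ] sd [0.41 0.44 0.35] pos [578.54 -83.7  194.68]
t: 17.8
ee_pos: [0.5773, -0.0844, 0.1911]
eef_rot: [2.241, -2.199, 0.008]
contact_force: [0.2, 0.3, -0.9]
width: 0.201
t 17.8 p [577.3 -84.4 191.1] yaw -178.93 tilt_deg xy [ 0.12 -0.3 ] F [ 0.16  0.32 -0.95] w 0.201
favg [-0.13 -0.55 -0.21] sd [0.3  0.51 0.53] pos [577.4  -84.39 191.06]
t 18.1 p [577.6 -84.4 191.3] yaw -178.92 tilt_deg xy [ 0.14 -0.3 ] F [-0.41 -0.42  0.24] w 0.204
```

```bash
python3 -m crank '[[-1,[0,0,-1.5],0]]' 60;python3 -c "
from h import *
favg(6);st()
im=read_camera('wrist');cv2.imwrite('pics/w18.png',cv2.resize(im[140:220,200:300],None,fx=7,fy=7,interpolation=cv2.INTER_CUBIC)[:,:,::-1])
im=read_camera('side');cv2.imwrite('pics/s18.png',cv2.resize(im[150:190,230:280],None,fx=12,fy=12,interpolation=cv2.INTER_CUBIC)[:,:,::-1])
"
```

```text
t: 18.2
ee_pos: [0.5778, -0.0843, 0.19]
eef_rot: [2.241, -2.199, 0.009]
contact_force: [-0.4, -0.0, 0.2]
width: 0.203
favg [-0.07 -0.24  0.2 ] sd [0.31 0.27 0.28] pos [577.73 -84.34 189.85]
t 18.5 p [577.7 -84.3 189.9] yaw -178.92 tilt_deg xy [ 0.15 -0.3 ] F [0.56 0.1  0.44] w 0.197
```

View pics/w18.png

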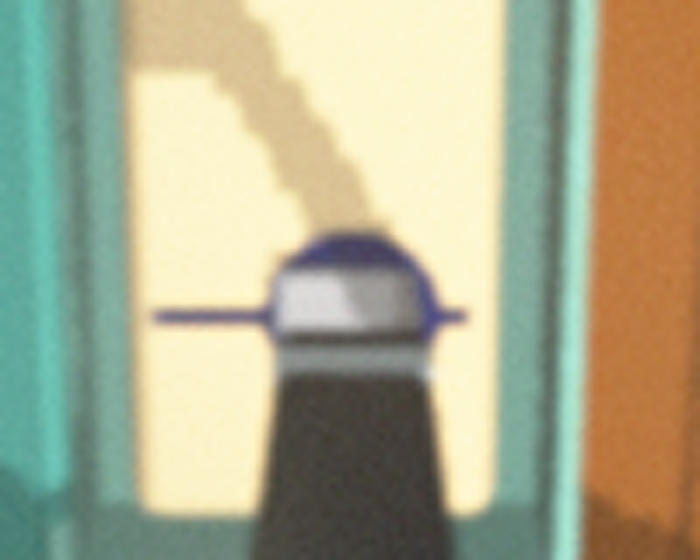

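View pics/s18.png

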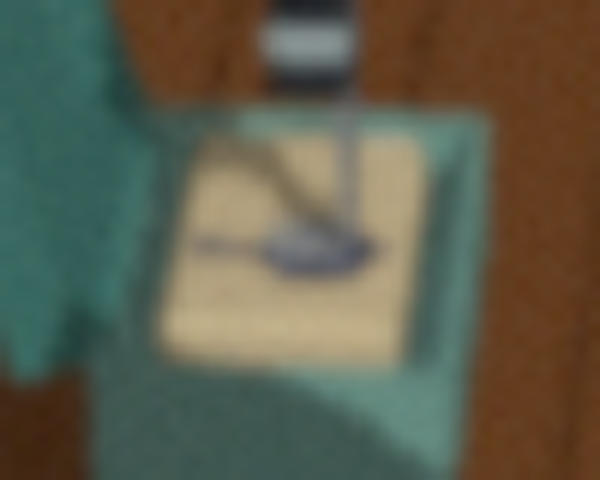

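```bash
python3 -m crank '[[-1,[0,0,3],0],[-1,[-0.7,1.7,0],0]]' 60;python3 -c "
from h import *
favg(3);st()"; python3 -m crank '[[-1,[0,0,-1.5],0],[-1,[0,0,-1.5],0]]' 60;python3 -c "
from h import *
favg(4);st()
im=read_camera('wrist');cv2.imwrite('pics/w19.png',cv2.resize(im[140:220,200:300],None,fx=7,fy=7,interpolation=cv2.INTER_CUBIC)[:,:,::-1])
im=read_camera('side');cv2.imwrite('pics/s19.png',cv2.resize(im[150:190,230:280],None,fx=12,fy=12,interpolation=cv2.INTER_CUBIC)[:,:,::-1])"
```

```text
t: 18.8
ee_pos: [0.5768, -0.0827, 0.1929]
eef_rot: [2.24, -2.199, 0.008]
contact_force: [0.4, 0.0, 0.4]
width: 0.201
favg [-0.13 -0.23 -0.51] sd [0.78 0.24 0.67] pos [576.56 -82.53 192.7 ]
t 18.95 p [576.5 -82.5 192.5] yaw -178.92 tilt_deg xy [ 0.08 -0.29] F [ 0.31 -1.21 -0.75] w 0.203
t: 19.15
ee_pos: [0.5765, -0.0824, 0.1894]
eef_rot: [2.241, -2.199, 0.007]
contact_force: [-0.5, 0.4, 0.8]
width: 0.204
favg [-0.59  0.59  0.36] sd [0.19 0.18 0.56] pos [576.45 -82.46 189.38]
t 19.35 p [576.5 -82.5 189.6] yaw -178.91 tilt_deg xy [ 0.09 -0.3 ] F [-0.7  -0.34 -0.06] w 0.201
```

View pics/w19.png

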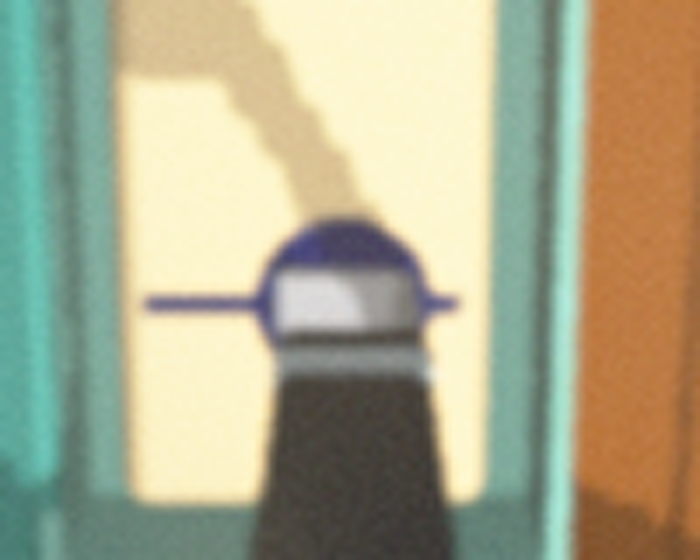

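View pics/s19.png

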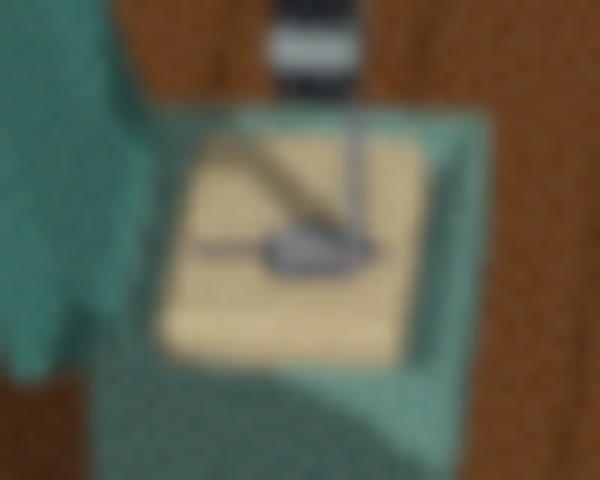

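```bash
python3 -m crank '[[-1,[0.3,0,2],0],[-1,[0.5,-0.3,0],0]]' 60;python3 -c "
from h import *
favg(2);st()"; python3 -m crank '[[-1,[0,0,-1.5],0],[-1,[0,0,-1.5],0],[-1,[0,0,-1],0]]' 60;python3 -c "
from h import *
favg(6);st()"
```

```text
t: 19.65
ee_pos: [0.5773, -0.0828, 0.1917]
eef_rot: [2.241, -2.198, 0.007]
contact_force: [-0.6, -0.2, -0.2]
width: 0.206
favg [-0.33 -0.28 -0.48] sd [0.28 0.07 0.27] pos [577.28 -82.8  191.62]
t 19.75 p [577.2 -82.8 191.4] yaw -178.92 tilt_deg xy [ 0.07 -0.29] F [-0.18 -0.09 -0.97] w 0.202
t: 20.05
ee_pos: [0.5773, -0.0829, 0.1874]
eef_rot: [2.24, -2.199, 0.008]
contact_force: [-0.4, -0.0, 2.1]
width: 0.202
favg [-0.49  0.35  1.94] sd [0.33 0.43 0.49] pos [577.34 -82.86 187.5 ]
t 20.35 p [577.3 -82.9 187.6] yaw -178.92 tilt_deg xy [ 0.1  -0.29] F [-1.07 -0.42  1.74] w 0.201
```

```bash
python3 -m crank '[[-1,[0,0,-1.2],0],[-1,[0,0,-1.2],0]]' 60;python3 -c "
from h import *
favg(10);st()
im=read_camera('wrist');cv2.imwrite('pics/w20.png',cv2.resize(im[140:220,200:300],None,fx=7,fy=7,interpolation=cv2.INTER_CUBIC)[:,:,::-1])
im=read_camera('side');cv2.imwrite('pics/s20.png',cv2.resize(im[60:210,180:330],None,fx=4,fy=4,interpolation=cv2.INTER_CUBIC)[:,:,::-1])"
```

```text
t: 20.55
ee_pos: [0.5773, -0.0829, 0.1854]
eef_rot: [2.241, -2.199, 0.008]
contact_force: [0.1, 1.1, 3.1]
width: 0.203
favg [-1.01  0.43  3.61] sd [0.58 0.41 0.48] pos [577.36 -82.89 185.41]
t 21.05 p [577.4 -82.9 185.4] yaw -178.92 tilt_deg xy [ 0.11 -0.29] F [-0.8   0.15  3.55] w 0.204
```

View pics/w20.png

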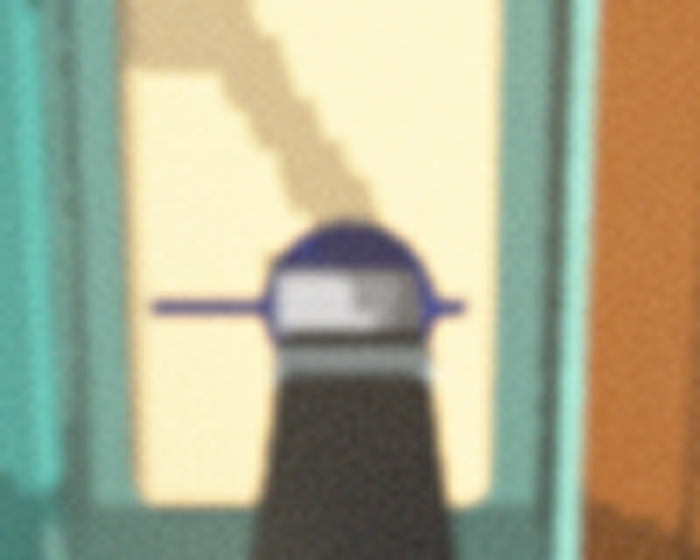

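View pics/s20.png

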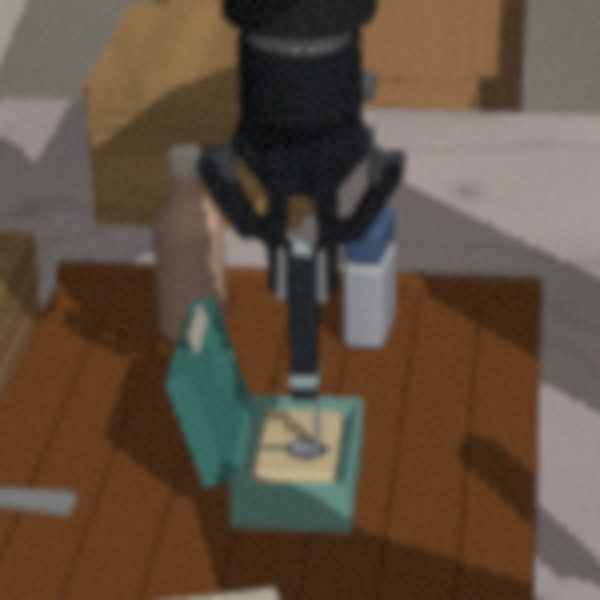

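```bash
python3 -c "
from h import *
st();close_job();print('done')"
```

```text
t 21.15 p [577.4 -82.9 185.4] yaw -178.92 tilt_deg xy [ 0.11 -0.3 ] F [-1.58  0.53  3.75] w 0.201
the job is handed in; nothing more can be done
done
```

The job is done and handed in at 21 s of the 58 s limit, with the tester still held and pressing on the blue mark. I took the middle-sized tester from the stand and levered the lid open with its toe under the tab. I then backed off and set the foot on the mark.

**Last checks**
- **Lid:** about 105° open by my estimate. In the last side picture it stays there on its own.
- **Press:** the averaged force reading was 3.6 N, about 4 N once I allow for the roughly −0.4 N it read before contact. The foot had sunk about 4–5 mm and was steady. The highest reading during the press was about 4 N.
- **Position:** the foot sits within about 0.5 mm of the mark's centre in the wrist picture. The tool leans about 0.3°, and the toe lines up with the stripe to within about 0.5°.
- **Other things on the tray:** I saw no sign in the pictures that any of them moved. I did not check each one separately.

**Disagreements**
- **Foot position:** the wrist camera put the foot 2–3 mm further in −y than the arm's pose implied. I therefore centred it by comparing foot and mark in the same picture. The side camera agreed with the final correction, but it is only good to a couple of millimetres there.
- **Mark:** the network found no mark in the top view, because the arm was in the way.

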